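Fit separator plate and cover on a valve body

ROBOT

A 6-joint arm with a two-finger parallel gripper is mounted at the origin on the work surface. World frame = base frame: x ahead of the robot, y to its left, z up, the work surface at z = 0. Lengths are in mm, angles in rad, forces in N, time in s.
With the tool pointing down it reaches from about 300 to 775 mm from the base axis. Payload 14.6 kg.
Tool frame: the origin (TCP) lies between the finger pads; the fingertips stand 14 mm ahead of it and the grasp point (between the pads) lies 5 mm behind it (robot.finger_overhang is the distance from the TCP to the fingertips, in mm); x points along the fingers, y is the direction in which the jaws open and shut, and the axes are right-handed (so a half turn about x gives the same grasp; the last joint's range is limited). The gripper opens to 85 mm and grips with 20 to 120 N. Pads are 22 mm wide; open, the fingers measure 114 mm over their backs; the gripper's body (76 mm by 85 mm) begins 54 mm behind the grasp point. The pads swing forward as they close: fully open they stand 13 mm farther back than shut.
Start: joints at [-1.289, 0.3, 1.521, -0, 1.321, -0.067], TCP at [187.966, -516.873, 245.281] pointing down, gripper open.
Joint ranges: [-3.03, 3.03], [-0.79, 2.21], [0.23, 2.52], [-1.04, 4.18], [0, 3.07], [-2.55, 2.55]. Speed limits (rad/s): [2.22, 2.22, 2.57, 3.14, 3.14, 3.14].

INTERFACE

Orientations are given as a rotation vector (axis times angle).
In Python, from station import robot gives the robot as it stands.
- The arm moves only by the tool drive_tool, never from a script. Its argument "plan" is one flat list of numbers, 7 for each row, row after row: the shift along the tool's x, y, z in m, then the turn, a rotation vector about the tool's x, y, z in degrees, then the opening in per cent of the stroke, from 0 (shut) to 100 (fully open). In form: [tx, ty, tz, rx, ry, rz, hand, tx, ty, tz, rx, ry, rz, hand, ...]. A call has exactly 5 rows; each row shifts and turns the commanded pose from where the row before left it, along the tool's axes as they then stand; what a row does not reach is not made up. A row lasts 1/8 s, in which the tool goes at most 62.5 mm and 10.7 degrees, less where a joint would pass 70% of its speed; a pose out of reach is approached as far as the arm can. A call with a gripper value outside its range is refused whole. The fingers move at their own pace and stop on an object; the grip force is fixed at half the most. Time passes only in rows, so rows that do not move let the fingers close, or fill a call up. It gives the time, the measured TCP pose, the force and the opening at its end, in the units of the state.
- robot.state(): the state, without advancing time (a new reading comes with each control period).
- robot.get_image(name): name is "scene" or "top" or "wrist"; returns the picture (420x560x3 uint8, blue, green, red); there is no depth.
- robot.get_calibration(name): a dict with "mtx" (3x3 intrinsics, pixels), "rvec" (rotation vector, rad) and "tvec" (3), from world to camera coordinates, as OpenCV has them; the wrist camera has in their place "hand_eye" (4x4, takes a point from camera to tool coordinates, whose origin is the TCP and whose axes are the tool frame's). Camera axes: x right, y down, z forward; pixel columns grow to the right and rows downward; lengths in mm; the calibration is good to about 2 mm. A picture is of the moment at which its call begins: read the wrist's pose just before it. get_calibration takes no time and is no camera call.
- robot.finish_job(): hands the job in, once; it reports no verdict.
Trained networks look in the newest picture that a camera, given by its name, has taken for a name from the list of things; names that differ only in an ending like _2 or _b are one class to them, and where a whole thing is asked for, a point or a joint stands for the part that bears it (a point fixed in the world has none). Each returns a list of dicts, best first, with "p" (0 to 1); they miss things now and then, are a little off and sometimes report something else, mostly with a low value. They report only what shows in the picture. A call takes as long as a camera call. They do not tell look-alikes from the thing itself.
- robot.recognise(camera, query): "extent" ([centre column, centre row, width, height] in pixels, round what is visible of it).
- robot.cut_out(camera, query): "region" (420x560 bool, what is visible of it) and "extent" ([centre column, centre row, width, height] in pixels, round what is visible of it).
- robot.mark_of(camera, query): "position" ([row, column] in pixels: a listed point, or the origin of a listed thing).
The state is a dict: "time_s": time; "q": joint angles; "dq": joint speeds; "tau": joint torques, N m; "ee_pos": TCP position; "eef_rot": TCP orientation; "force": force on the tool from outside, world axes, zero at the start; "ft_torque": the same for the moment, N m; "width": finger opening in mm.
Only numpy, scipy, OpenCV 4.12 (cv2) and the standard library are available. Lean on these libraries where they do the work, as an engineer would, in place of code of your own. Each camera call takes 0.05 s, during which the arm holds its last target.

TASK

Pull out the yellow spring claw on the sloping valve body stand, turn it to its rest notch and let it go so that it stays out of the way. Then fit the brass separator plate over both dowels, flat down on the seat, and put the blue cover plate over the same dowels on top of it, each with its round hole on the big dowel and its slot on the small one and pressed fully home. Let go of everything, leave the claw parked in its notch and do not knock over or shove the other things on the trolley.

Things in the scene. Friction and masses are not known exactly. Their poses are not given: they have to be found in the camera images.
- nest: seat face of an aluminium valve body on a grey stand; it slopes 31.5 deg (0.55 rad) from level, down towards the robot. Origin: centre of the face, 112 mm above the trolley top. x runs up the slope, away from the robot; y along the row of two dowels (level); z is the face's normal. The seat is 40 mm wide (x), 124 mm long (y), and stands 26 mm proud of a wider lower block (84 mm in x).
- big_dowel_foot (a point): foot of the big steel dowel, on the seat face at y = +46 mm of the nest: 12 mm diameter, along the nest's z, straight for 20 mm, then a 7 mm tapered tip (27 mm in all)
- small_dowel_foot (a point): foot of the small steel dowel, on the seat face at y = -46 mm of the nest: 8 mm diameter, straight for 20 mm, then a 7 mm tapered tip
- big_dowel_step (a point): point on the big dowel's axis 6 mm above the seat face (the top of a seated separator plate)
- small_dowel_step (a point): point on the small dowel's axis 6 mm above the seat face
- claw_lift (a joint): how far the yellow spring claw is pulled out along the nest's z, m: 0 fully in, stop at 0.022; the spring pulls in with 6 N at 0, 11 N at the stop. At turn 0 it sits in a deep slot and cannot turn until lifted past 0.012. Lifted to about 0.016, turned to the stop and let down, it drops into the shallow rest notch and stays out at about 0.007.
- claw_turn (a joint): turn of the claw about its pin, rad, right-handed about the nest's z (anticlockwise seen from above): 0 with the claw reaching over the end of the seat (to the nest's -y), barring a plate's way; rest notch at 1.40, claw reaching up the slope; stop at 1.42
- claw_grip (a point): centre of the claw's yellow T handle, on the pin axis (parallel to the nest's z, at x 0, y +94 mm of the nest; 40 mm above the face when in). Bar 12 mm thick, 36 mm long along the claw (the nest's y at turn 0), 20 mm high. The claw arm's top is 28 mm below this point; it is 8 mm wide and reaches 40 mm from the axis. The slotted collar round the pin ends 24 mm below this point.
- separator: brass-coloured flat separator plate 60 (x) x 130 (y) x 6 mm, about 0.3 kg, on a black riser, left or right; origin: centre of its underside, z up. Through it, a round 14 mm hole at y +46 mm (big dowel) and a slot 10 (x) x 14 mm (y) at y -46 mm (small dowel). No handle: hold it by its long edges, which overhang the riser by about 13 mm each side.
- separator_round_hole (a point): centre of the separator's round hole, at the underside
- separator_slot (a point): centre of the separator's slot, at the underside
- cover: blue cover plate 60 (x) x 130 (y) x 10 mm, 0.3 kg, with an upright grip rib on its middle, 12 mm thick (x), 44 mm long (y), from 10 to 40 mm above the underside; same hole and slot as the separator. Origin: centre of its underside, z up. Starts on the other riser.
- cover_round_hole (a point): centre of the cover's round hole, at the underside
- cover_slot (a point): centre of the cover's slot, at the underside
- riser_a: black rubber riser block 34 (x) x 100 (y) x 20 mm, fixed; origin under its centre; one plate lies on it
- riser_b: second riser block, same as the first
- spray_can: bystander: aluminium spray can with a blue band, 52 mm across, 130 mm tall, standing; origin under its centre
- jar: bystander: amber glass jar with a steel lid, 64 mm across, 75 mm tall; origin under its centre
- wrench: bystander: steel spanner 130 mm long, 38 mm wide, 8 mm thick, lying flat; origin under its middle, x along it
- screwdriver: bystander: red-handled screwdriver 200 mm long, 26 mm thick, lying; origin under its middle, x along it to the blade
- oil_filter: bystander: orange oil filter canister, 68 mm across, 80 mm tall, standing; origin under its centre
- socket: bystander: steel socket (tube) 28 mm across, 38 mm tall, standing; origin under its centre
- funnel: bystander: red plastic funnel standing mouth down, 110 mm across, 120 mm tall; origin under its centre
- gas_bottle: bystander: yellow gas bottle with a paper label, 68 mm across, 200 mm tall, standing; origin under its centre
There are look-alikes about, which are no part of the job. Several things have the shape of the cover; the one meant has the colours described above.

How it is judged:
By the outcome, as a careful person would: the job done as asked, in the order asked, and still so for the second after the job is handed in, with the robot touching nothing.
It also fails if it takes over 72 s, if anything falls off the work surface, if the arm or the gripper's body presses on something with over 40 N, if the wrist force passes 120 N, or if a joint passes its speed limit or range.

## Working session

There is one attempt and no reset: what is moved stays moved. The work goes in short steps, Python scripts to look and compute and a tool call to move; the robot and the scene stay as the last step left them, time stands still between calls to the robot, and variables do not carry over. Pictures are saved under pics/ and viewed, and the job is handed in when it is done.

Besides the shell and the picture viewer there is one more tool, called after "Emit:" by a JSON object that holds its "api" and its "payload". drive_tool: Moves the arm, as the interface text tells. Its arguments: {"type":"object","properties":{"plan":{"type":"array","items":{"type":"number"}}},"required":["plan"]}

```bash
ls -la; mkdir -p pics; python3 - <<'E'
from station import robot
import cv2
print(robot.state())
for n in ["scene","top","wrist"]:
    im=robot.get_image(n); cv2.imwrite(f"pics/{n}0.png",im); print(n,robot.get_calibration(n))
E
```

```text
total 12
drwxr-xr-x  3 agent agent 4096 Dec  6 15:35 .
drwxr-xr-x 23 root  root  4096 Dec  6 15:35 ..
drwxr-xr-x  2 agent agent 4096 Dec  6 15:35 pics
{'time_s': 0.0, 'q': array([-1.28864429e+00,  3.00492354e-01,  1.52161235e+00, -3.37360816e-05,
        1.32069910e+00, -6.65682311e-02]), 'dq': array([ 0.00012177,  0.00098158,  0.00072941, -0.00023748, -0.00070744,
       -0.0005038 ]), 'tau': array([-5.54166363e-04, -5.43501234e+01, -3.61795378e+01, -1.14062934e-04,
        3.98576783e-03,  5.11169667e-07]), 'ee_pos': array([ 187.87517531, -516.67330312,  244.69641873]), 'eef_rot': array([ 2.03214478,  0.35923705, -2.03248072]), 'force': array([-0.40049262, -0.15720588, -0.48594882]), 'ft_torque': array([0.02520002, 0.00619423, 0.00466033]), 'width': 85.24759678180764}
scene {'mtx': array([[390.4584013 ,   0.        , 277.9980771 ],
       [  0.        , 390.4584013 , 205.54012734],
       [  0.        ,   0.        ,   1.        ]]), 'rvec': array([ 1.36221744,  1.98716393, -1.04777109]), 'tvec': array([ 250.21312793, -156.0616173 , 1456.73287331])}
top {'mtx': array([[493.73865259,   0.        , 272.56594686],
       [  0.        , 493.73865259, 211.13319894],
       [  0.        ,   0.        ,   1.        ]]), 'rvec': array([ 2.10302073, -2.14953328,  0.20901933]), 'tvec': array([ -77.8062843 ,  495.50806495, 1563.9193945 ])}
wrist {'mtx': array([[305.55116833,   0.        , 275.13390171],
       [  0.        , 305.55116833, 211.84224878],
       [  0.        ,   0.        ,   1.        ]]), 'hand_eye': array([[-4.32634473e-04, -2.88927528e-01,  9.57350874e-01,
        -1.28446716e+02],
       [ 9.99999119e-01,  1.07616812e-03,  7.76694008e-04,
        -8.80814812e-02],
       [-1.25467877e-03,  9.57350367e-01,  2.88926808e-01,
        -7.23675114e+01],
       [ 0.00000000e+00,  0.00000000e+00,  0.00000000e+00,
         1.00000000e+00]])}
```

View pics/scene0.png

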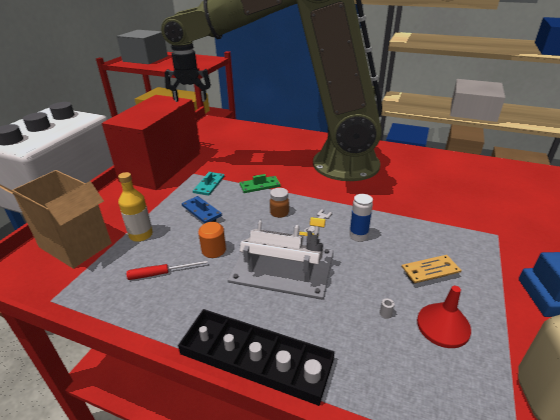

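View pics/top0.png

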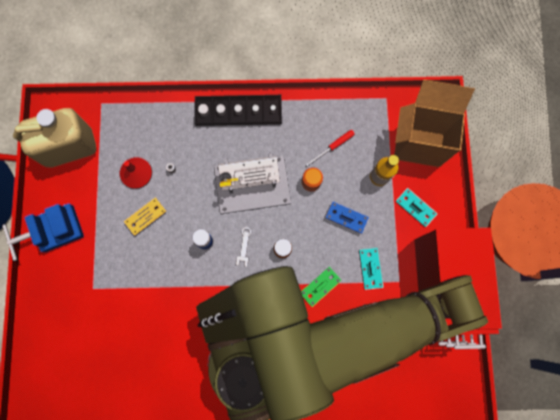

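View pics/wrist0.png

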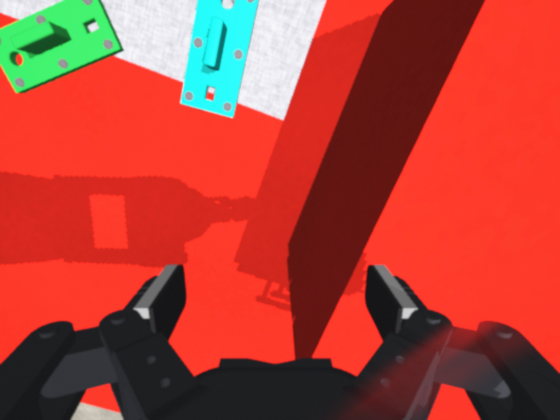

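```bash
cat > h.py <<'E'
import numpy as np, cv2
from scipy.spatial.transform import Rotation as R
from station import robot
def cam(name, st=None):
    c=robot.get_calibration(name)
    K=np.array(c["mtx"])
    if name=="wrist":
        st=st or robot.state()
        T=np.eye(4);T[:3,:3]=R.from_rotvec(st["eef_rot"]).as_matrix();T[:3,3]=st["ee_pos"]
        W=T@c["hand_eye"]; Wi=np.linalg.inv(W); return K,Wi[:3,:3],Wi[:3,3]
    return K,cv2.Rodrigues(np.array(c["rvec"]))[0],np.array(c["tvec"])
def proj(cm,P):
    K,Rm,t=cm; p=(np.atleast_2d(P)@Rm.T+t)@K.T; return p[:,:2]/p[:,2:]
def onz(cm,uv,z):
    K,Rm,t=cm; C=-Rm.T@t; d=Rm.T@np.linalg.solve(K,[uv[0],uv[1],1]); return C+d*(z-C[2])/d[2]
def tri(cms,uvs):
    A=[];b=[]
    for (K,Rm,t),uv in zip(cms,uvs):
        C=-Rm.T@t; d=Rm.T@np.linalg.solve(K,[uv[0],uv[1],1]); d/=np.linalg.norm(d)
        M=np.eye(3)-np.outer(d,d);A.append(M);b.append(M@C)
    return np.linalg.lstsq(np.vstack(A),np.hstack(b),rcond=None)[0]
E
python3 - <<'E'
from h import *
q=["nest","big_dowel_foot","small_dowel_foot","claw_grip","separator","separator_round_hole","separator_slot","cover","cover_round_hole","cover_slot"]
for n in ["top","scene"]:
    for k in q:
        r=robot.mark_of(n,k); print(n,k,[(round(d["p"],2),np.round(d["position"][::-1],1).tolist()) for d in r[:5]])
print(robot.state()["time_s"])
E
```

```text
top nest [(0.72, [257.8, 175.9]), (0.64, [347.9, 216.4])]
top big_dowel_foot [(0.7, [239.7, 178.6]), (0.62, [272.1, 172.4])]
top small_dowel_foot [(0.86, [267.8, 171.7])]
top claw_grip [(0.74, [348.8, 217.6]), (0.71, [269.2, 173.2]), (0.63, [227.3, 184.6])]
top separator [(0.88, [146.2, 216.6])]
top separator_round_hole [(0.94, [130.8, 225.0])]
top separator_slot [(0.59, [157.5, 208.3])]
top cover [(0.98, [368.5, 272.1]), (0.94, [319.3, 285.9]), (0.83, [345.9, 218.5]), (0.7, [414.4, 207.7])]
top cover_round_hole [(0.89, [307.7, 294.3]), (0.75, [405.1, 199.7]), (0.74, [366.2, 253.5]), (0.61, [334.2, 212.2])]
top cover_slot [(0.96, [329.4, 275.4]), (0.92, [358.8, 225.3]), (0.89, [428.5, 215.4]), (0.82, [373.7, 283.0]), (0.73, [309.7, 179.2])]
scene nest [(0.75, [279.4, 232.8])]
scene big_dowel_foot [(0.8, [292.4, 235.9])]
scene small_dowel_foot [(0.76, [259.9, 230.4]), (0.23, [357.1, 235.8])]
scene claw_grip []
scene separator [(0.92, [429.4, 267.0])]
scene separator_round_hole [(0.92, [449.8, 268.6])]
scene separator_slot [(0.95, [414.6, 272.3])]
scene cover [(0.89, [207.1, 181.7]), (0.81, [200.9, 210.9]), (0.67, [261.4, 185.5])]
scene cover_round_hole [(0.91, [271.4, 181.5]), (0.73, [259.0, 232.0]), (0.62, [206.0, 188.1]), (0.58, [207.6, 215.7])]
scene cover_slot [(0.93, [247.3, 187.9]), (0.89, [189.3, 203.9]), (0.66, [213.2, 179.9]), (0.33, [426.8, 265.6])]
1.15
```

```bash
python3 - <<'E'
import cv2
a=cv2.imread("pics/top0.png");b=cv2.imread("pics/scene0.png")
cv2.imwrite("pics/t1.png",cv2.resize(a[140:240,190:320],None,fx=6,fy=6,interpolation=cv2.INTER_CUBIC)[:600,:800])
cv2.imwrite("pics/s1.png",cv2.resize(b[190:300,220:350],None,fx=5.4,fy=5.4,interpolation=cv2.INTER_CUBIC)[:600,:800])
E
```

```text
(no output)
```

View pics/t1.png

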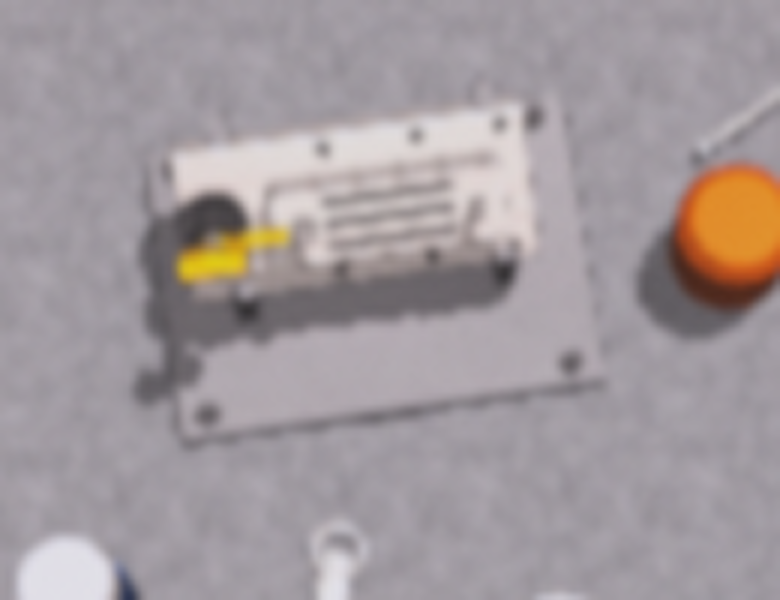

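View pics/s1.png

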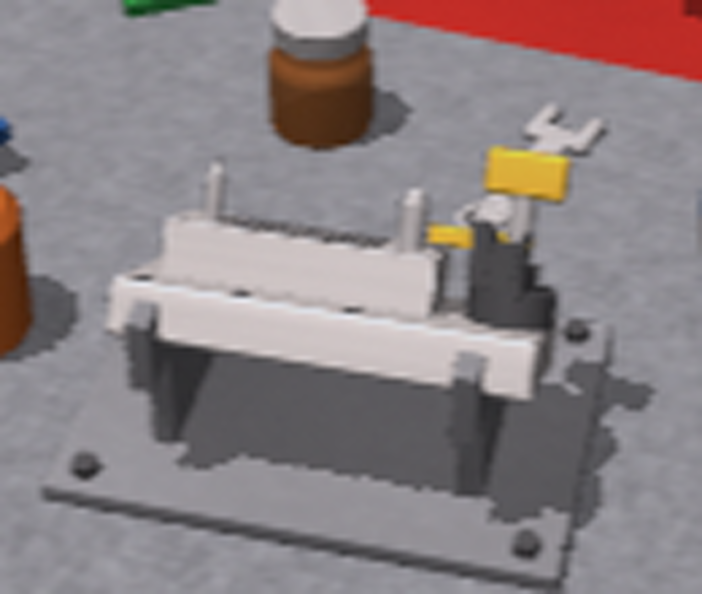

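```bash
cat >> h.py <<'E'
from scipy.optimize import least_squares
def Rn(yaw): return R.from_euler('z',yaw).as_matrix()@R.from_euler('y',-0.55).as_matrix()
def npt(p,P): return np.array([p[0],p[1],112.])+Rn(p[2])@np.array(P,float)
E
python3 - <<'E'
from h import *
T=cam("top");S=cam("scene")
obs=[(T,[0,46,0],[239.7,178.6]),(T,[0,-46,0],[267.8,171.7]),(T,[0,94,40],[226.3,184.2]),
(S,[0,46,0],[292.4,235.9]),(S,[0,-46,0],[259.9,230.4]),(S,[0,94,40],[317.6,222.2]),(S,[0,0,0],[279.4,232.8]),
(S,[0,46,27],[412/5.4+220,190/5.4+190]),(S,[0,-46,27],[216/5.4+220,165/5.4+190])]
f=lambda p:np.concatenate([(proj(c,npt(p,P))[0]-o) for c,P,o in obs])
r=least_squares(f,[650,0,0],loss='soft_l1');print(r.x,np.round(f(r.x).reshape(-1,2),1).tolist())
for nm,z,m in [("sep",20,dict(hole=([130.8,225],[449.8,268.6]),slot=([157.5,208.3],[414.6,272.3]),o=([146.2,216.6],[429.4,267.0]))),("cov",20,dict(hole=([334.2,212.2],[189.3,203.9][:0] or [207.6,215.7]),slot=([358.8,225.3],[189.3,203.9]),o=([345.9,218.5],[200.9,210.9])))]:
    for k,(a,b) in m.items(): print(nm,k,onz(T,a,z),onz(S,b,z),tri([T,S],[a,b]))
for k in ["spray_can","jar","wrench","screwdriver","oil_filter","socket","funnel","gas_bottle"]:
    for n,c in (("top",T),("scene",S)):
        r=robot.mark_of(n,k)
        print(k,n,[(round(d["p"],2),np.round(onz(c,d["position"][::-1],0)).tolist()) for d in r[:2]])
E
```

```text
[599.0538239  -32.23172245  31.58215853] [[0.2, -0.9], [0.6, 0.7], [-1.2, -0.1], [3.6, -0.2], [-1.0, 0.7], [-0.0, -0.6], [-2.1, 0.6], [0.8, -0.6], [-0.0, -0.3]]
sep hole [462.26739621 379.14814949  20.        ] [472.39741156 377.11338125  20.        ] [463.50146633 379.78685269  12.82696111]
sep slot [516.51030852 292.49807667  20.        ] [516.4185367  297.18836165  20.        ] [516.46504743 294.97509623  19.34969377]
sep o [489.3208945  329.20793281  20.        ] [484.27963364 329.6578597   20.        ] [488.62775874 328.77529377  23.62538826]
cov hole [ 490.85252094 -293.36265481   20.        ] [ 489.38936266 -301.55155329   20.        ] [ 491.8874201  -295.94986295   22.76163419]
cov slot [ 445.11516067 -372.6609824    20.        ] [ 455.0036807  -386.79039631   20.        ] [ 449.76556231 -380.72220912   16.91678645]
cov o [ 468.81183797 -331.15970856   20.        ] [ 474.97166565 -333.19178388   20.        ] [ 470.48712061 -333.75252524   16.52766824]
spray_can top [(0.68, [405.0, 136.0, 0.0])]
spray_can scene [(0.64, [400.0, 131.0, 0.0])]
jar top [(0.63, [376.0, -120.0, 0.0])]
jar scene [(0.92, [373.0, -126.0, 0.0]), (0.32, [612.0, -450.0, 0.0])]
wrench top [(0.59, [381.0, 20.0, 0.0])]
wrench scene [(0.69, [400.0, 14.0, 0.0])]
screwdriver top [(0.51, [720.0, -295.0, 0.0])]
screwdriver scene [(0.96, [715.0, -288.0, 0.0])]
oil_filter top [(0.69, [600.0, -216.0, 0.0])]
oil_filter scene []
socket top [(0.72, [616.0, 20.0, 0.0]), (0.63, [656.0, 249.0, 0.0])]
socket scene [(0.63, [653.0, 248.0, 0.0]), (0.63, [406.0, 135.0, 0.0])]
funnel top [(0.85, [638.0, 371.0, 0.0])]
funnel scene [(0.96, [636.0, 368.0, 0.0])]
gas_bottle top [(0.94, [621.0, -451.0, 0.0]), (0.19, [615.0, 16.0, 0.0])]
gas_bottle scene [(0.78, [607.0, -447.0, 0.0])]
```

```bash
python3 - <<'E'
import cv2
a=cv2.imread("pics/top0.png");b=cv2.imread("pics/scene0.png")
z=lambda i,y,x:cv2.resize(i[y:y+60,x:x+80],None,fx=5,fy=5,interpolation=cv2.INTER_CUBIC)
import numpy as np
cv2.imwrite("pics/p1.png",np.vstack([np.hstack([z(a,186,105),z(a,190,307)]),np.hstack([z(b,240,390),z(b,180,165)])]))
E
```

```text
(no output)
```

View pics/p1.png

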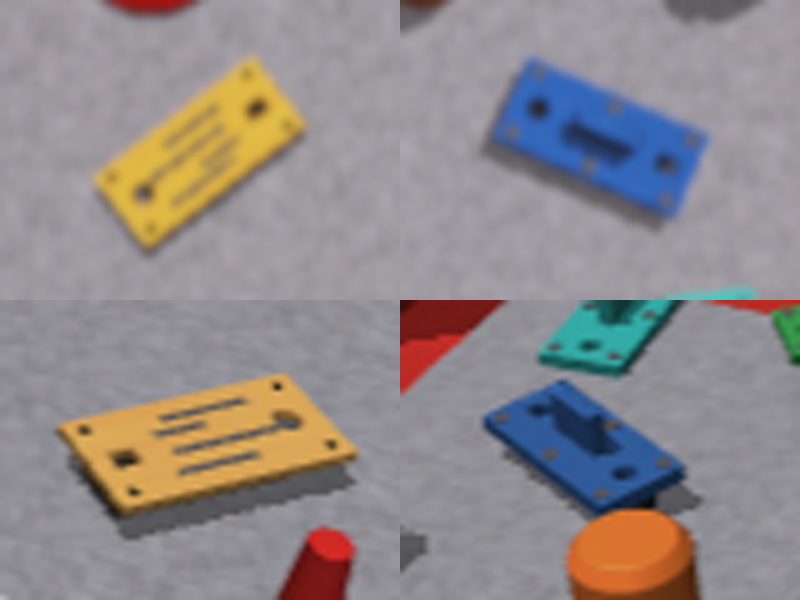

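```bash
cat >> h.py <<'E'
NEST=[599.05,-32.23,0.1662]
def cur(st=None):
    st=st or robot.state(); return np.array(st["ee_pos"]),R.from_rotvec(st["eef_rot"]).as_matrix()
def rows(p1,R1,start=None,nmin=1,vmax=60,wmax=10.4,start_grip=None):
    """equal rows straight line from start to target; print rounded rows; feed rounding forward"""
    p,Rm=start or cur()
    d=np.linalg.norm(p1-p); w=np.degrees(np.linalg.norm(R.from_matrix(Rm.T@R1).as_rotvec()))
    n=max(nmin,int(np.ceil(max(d/vmax,w/wmax)-1e-6)))
    out=[]
    p0=p.copy();R0=Rm.copy();rv=R.from_matrix(R0.T@R1).as_rotvec()
    for i in range(1,n+1):
        pt=p0+(p1-p0)*i/n; Rt=R0@R.from_rotvec(rv*i/n).as_matrix()
        t=np.round(Rm.T@(pt-p)/1000,4); a=np.round(np.degrees(R.from_matrix(Rm.T@Rt).as_rotvec()),1)
        out.append(t.tolist()+a.tolist()); p=p+Rm@t*1000; Rm=Rm@R.from_rotvec(np.radians(a)).as_matrix()
        print([float(v) for v in t]+[float(v) for v in a])
    return p,Rm
def toolR(x,y):
    x=np.array(x,float);x/=np.linalg.norm(x);y=np.array(y,float);y-=x*(x@y);y/=np.linalg.norm(y);return np.c_[x,y,np.cross(x,y)]
E
python3 - <<'E'
from h import *
p,Rm=cur();print(Rm.round(3))
N=Rn(NEST[2]);print(N.round(3))
for s in (1,-1):
    Rt=toolR(-N[:,2],s*N[:,0]); print(s,np.degrees(R.from_matrix(Rm.T@Rt).as_rotvec()))
print(npt(NEST,[0,94,40]),npt(NEST,[0,50,180]))
E
```

```text
[[-0.     0.342 -0.94 ]
 [-0.    -0.94  -0.342]
 [-1.    -0.     0.   ]]
[[ 0.841 -0.165 -0.515]
 [ 0.141  0.986 -0.086]
 [ 0.523  0.     0.853]]
1 [-77.38593929  21.83542528  26.23729119]
-1 [ 97.63094267  27.54826996 -22.92645937]
[562.87962874  57.0158814  146.10098088] [497.99092544   1.51620397 265.45441397]
```

```bash
python3 - <<'E'
from h import *
N=Rn(NEST[2])
rows(npt(NEST,[0,60,140]),toolR(-N[:,2],N[:,0]),nmin=10)
E
```

```text
[0.0013, -0.0352, -0.0446, -7.0, 2.0, 2.4]
[0.0015, -0.0296, -0.0486, -7.1, 2.0, 2.4]
[0.0022, -0.0234, -0.0517, -7.0, 2.0, 2.4]
[0.0032, -0.017, -0.0542, -7.0, 2.0, 2.3]
[0.0045, -0.0105, -0.0557, -7.1, 1.9, 2.4]
[0.0061, -0.0038, -0.0564, -7.0, 2.0, 2.4]
[0.0081, 0.0029, -0.0562, -7.0, 2.0, 2.4]
[0.0102, 0.0092, -0.0551, -7.1, 2.0, 2.4]
[0.0127, 0.0156, -0.0533, -7.0, 2.0, 2.4]
[0.0153, 0.0212, -0.0504, -7.0, 2.0, 2.3]
[0.0179, 0.0266, -0.047, -7.1, 2.0, 2.4]
```

Emit:
{"api": "drive_tool", "payload": {"plan": [0.0013, -0.0352, -0.0446, -7.0, 2.0, 2.4, 100, 0.0015, -0.0296, -0.0486, -7.1, 2.0, 2.4, 100, 0.0022, -0.0234, -0.0517, -7.0, 2.0, 2.4, 100, 0.0032, -0.017, -0.0542, -7.0, 2.0, 2.3, 100, 0.0045, -0.0105, -0.0557, -7.1, 1.9, 2.4, 100]}}

```text
time_s: 2.58
ee_pos: [338.2, -273.6, 239.2]
eef_rot: [1.76, 0.675, -1.394]
force: [0.4, -0.5, 0.7]
width: 85.4
```

Emit:
{"api": "drive_tool", "payload": {"plan": [0.0061, -0.0038, -0.0564, -7.0, 2.0, 2.4, 100, 0.0081, 0.0029, -0.0562, -7.0, 2.0, 2.4, 100, 0.0102, 0.0092, -0.0551, -7.1, 2.0, 2.4, 100, 0.0127, 0.0156, -0.0533, -7.0, 2.0, 2.4, 100, 0.0153, 0.0212, -0.0504, -7.0, 2.0, 2.3, 100]}}

```text
time_s: 3.2
ee_pos: [487.8, -31.7, 233.0]
eef_rot: [1.411, 0.874, -0.782]
force: [0.9, -0.8, -0.0]
width: 85.4
```

Emit:
{"api": "drive_tool", "payload": {"plan": [0.0179, 0.0266, -0.047, -7.1, 2.0, 2.4, 100, 0, 0, 0, 0, 0, 0, 100, 0, 0, 0, 0, 0, 0, 100, 0, 0, 0, 0, 0, 0, 100, 0, 0, 0, 0, 0, 0, 100]}}

```text
time_s: 3.82
ee_pos: [516.9, 14.0, 231.6]
eef_rot: [1.336, 0.9, -0.668]
force: [0.2, -0.4, 0.0]
width: 85.3
```

```bash
python3 - <<'E'
from h import *
st=robot.state();N=Rn(NEST[2])
print(st["time_s"],st["q"].round(2),N.T@(st["ee_pos"]-npt(NEST,[0,0,0])),np.degrees(R.from_matrix(cur(st)[1].T@toolR(-N[:,2],N[:,0])).as_rotvec()))
im=robot.get_image("wrist");c=cam("wrist",st)
for k in ["nest","big_dowel_foot","small_dowel_foot","claw_grip"]:
    r=robot.mark_of("wrist",k); print(k,[(round(d["p"],2),np.round(d["position"][::-1],1).tolist()) for d in r[:3]])
o=im.copy()
for P in ([0,46,0],[0,46,27],[0,-46,0],[0,-46,27],[0,94,40],[0,0,0],[20,62,0],[20,-62,0],[-20,62,0],[-20,-62,0]):
    u=proj(c,npt(NEST,P))[0];print(P,u.round(1));cv2.drawMarker(o,tuple(int(v) for v in u.round()),(255,0,255),cv2.MARKER_CROSS,8,1)
cv2.imwrite("pics/w1raw.png",im);cv2.imwrite("pics/w1.png",cv2.resize(o,(800,600),interpolation=cv2.INTER_CUBIC))
E
```

```text
3.825 [-0.11  0.01  1.98  0.24  0.64 -0.43] [-8.59654800e-02  5.91649917e+01  1.40332354e+02] [-0.0731025   0.00796313 -0.00314852]
nest [(0.76, [274.2, 266.0])]
big_dowel_foot [(0.62, [275.8, 217.7]), (0.28, [273.8, 310.8])]
small_dowel_foot [(0.81, [274.7, 306.2])]
claw_grip [(0.57, [278.0, 175.8])]
[0, 46, 0] [276.3 217.4]
[0, 46, 27] [276.4 227.2]
[0, -46, 0] [276.2 303.9]
[0, -46, 27] [276.3 320.7]
[0, 94, 40] [276.6 173.1]
[0, 0, 0] [276.3 262.6]
[20, 62, 0] [298.3 200.7]
[20, -62, 0] [295.7 317.5]
[-20, 62, 0] [254.4 200.7]
[-20, -62, 0] [256.7 317.5]
```

View pics/w1.png

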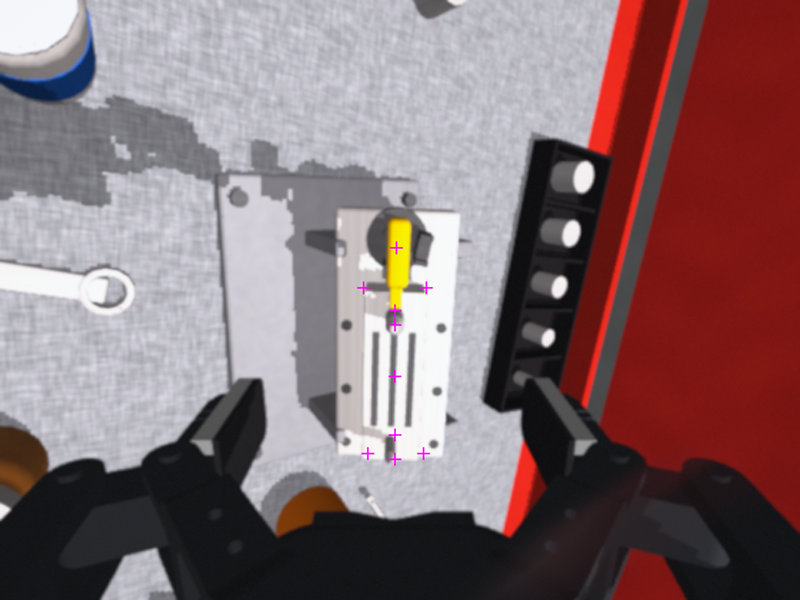

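```bash
python3 - <<'E'
import cv2
o=cv2.imread("pics/w1raw.png")[140:340,215:340]
o=cv2.rotate(o,cv2.ROTATE_90_COUNTERCLOCKWISE)
cv2.imwrite("pics/w1c.png",cv2.resize(o,None,fx=4,fy=4,interpolation=cv2.INTER_CUBIC))
E
```

```text
(no output)
```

View pics/w1c.png

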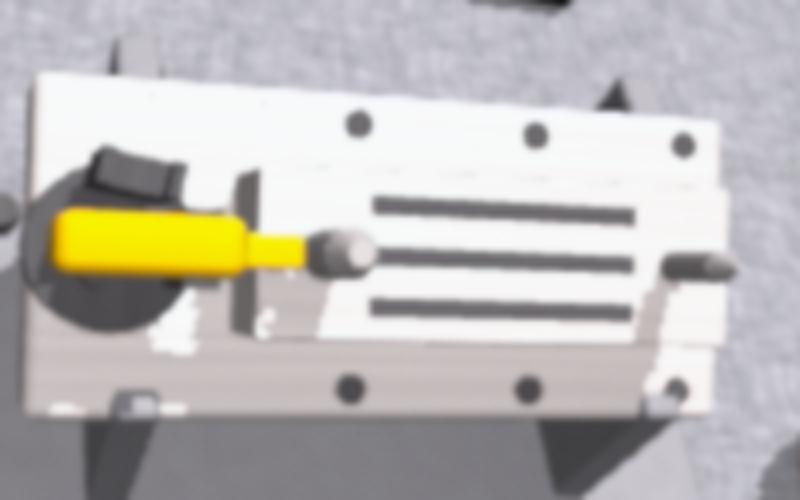

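```bash
python3 - <<'E'
from h import *
T=cam("top");S=cam("scene");W=cam("wrist")
ob=[(W,[0,46,27],[275.7,230.3],1),(W,[0,-46,27],[272.8,320.5],1),(W,[20,-62,0],[291.5,321.7],1),(W,[-20,-62,0],[253.4,320.6],1),
(W,[20,62,0],[297,205],.7),(W,[-20,62,0],[255.5,205],.7),(W,[0,94,50],[279,177],.7),(W,[0,-46,0],[273,307],.5),(W,[0,46,0],[276,221],.5)]
ob2=[(T,[0,46,0],[239.7,178.6],.6),(T,[0,-46,0],[267.8,171.7],.6),(T,[0,94,40],[226.3,184.2],.6),(S,[0,-46,0],[259.9,230.4],.6),(S,[0,94,40],[317.6,222.2],.6),
(S,[0,46,27],[412/5.4+220,190/5.4+190],.6),(S,[0,-46,27],[216/5.4+220,165/5.4+190],.6)]
for o in (ob,ob+ob2):
    f=lambda p:np.concatenate([w*(proj(c,npt(p,P))[0]-u) for c,P,u,w in o])
    r=least_squares(f,[599,-32,.17]);print(r.x,np.round(f(r.x).reshape(-1,2),1).tolist())
# wrist only, free z
f=lambda p:np.concatenate([w*(proj(W,npt(p,P)+[0,0,p[3]])[0]-u) for c,P,u,w in ob])
r=least_squares(f,[599,-32,.17,0]);print(r.x,np.round(f(r.x).reshape(-1,2),1).tolist())
E
```

```text
[ 5.97513351e+02 -3.41861235e+01  1.31224705e-01] [[0.4, -0.8], [0.1, 3.3], [0.7, -0.3], [-0.3, -0.2], [1.0, -0.7], [-0.6, -1.7], [-0.5, 0.2], [0.1, 0.1], [-0.0, -0.5]]
[ 5.97527981e+02 -3.41222707e+01  1.32215796e-01] [[0.4, -0.8], [0.2, 3.3], [0.8, -0.4], [-0.2, -0.3], [1.0, -0.8], [-0.6, -1.7], [-0.6, 0.2], [0.1, 0.0], [-0.0, -0.5], [0.4, -0.6], [0.8, 1.0], [-0.6, -0.3], [-0.7, -0.1], [-0.3, -0.2], [0.2, -0.4], [-0.1, -0.7]]
[ 6.00064440e+02 -3.59344065e+01  1.25949052e-01 -3.92332733e+00] [[0.4, -0.3], [-0.2, 2.2], [0.0, -1.1], [-0.4, -1.2], [0.8, -0.0], [-0.2, -1.1], [-0.3, 1.3], [-0.1, -0.3], [0.0, -0.2]]
```

```bash
sed -i 's/^NEST=.*/NEST=[597.5,-34.1,0.132]/' h.py; python3 - <<'E'
from h import *
N=Rn(NEST[2]);Rt=toolR(-N[:,2],N[:,0])
s=rows(npt(NEST,[0,94,85]),Rt,nmin=2);print()
rows(npt(NEST,[0,94,38]),Rt,s,nmin=2)
E
```

```text
[0.0279, 0.0006, -0.017, 0.8, -0.5, 0.0]
[0.0278, 0.0003, -0.0173, 0.9, -0.6, 0.0]

[0.0235, 0.0, -0.0, -0.0, 0.0, 0.0]
[0.0235, 0.0, -0.0001, -0.0, 0.0, 0.0]
```

Emit:
{"api": "drive_tool", "payload": {"plan": [0.0279, 0.0006, -0.017, 0.8, -0.5, 0.0, 55, 0.0278, 0.0003, -0.0173, 0.9, -0.6, 0.0, 55, 0, 0, 0, 0, 0, 0, 55, 0.0115, 0, 0, 0, 0, 0, 55, 0.012, 0, 0, 0, 0, 0, 55]}}

```text
time_s: 4.7
ee_pos: [553.8, 54.6, 164.4]
eef_rot: [1.354, 0.878, -0.694]
force: [-0.1, -0.3, 0.1]
width: 46.7
```

```bash
python3 - <<'E'
from h import *
st=robot.state();N=Rn(NEST[2])
print(st["time_s"],st["width"],N.T@(st["ee_pos"]-npt(NEST,[0,0,0])),np.degrees(R.from_matrix(cur(st)[1].T@toolR(-N[:,2],N[:,0])).as_rotvec()))
im=robot.get_image("wrist");cv2.imwrite("pics/w2.png",im)
im=robot.get_image("scene");cv2.imwrite("pics/s2.png",cv2.resize(im[130:280,200:400],(800,600),interpolation=cv2.INTER_CUBIC))
E
```

```text
4.7 46.66306892643581 [ 0.41297902 93.64791939 61.24142224] [-0.03685662  0.05550427 -0.05382238]
```

View pics/w2.png

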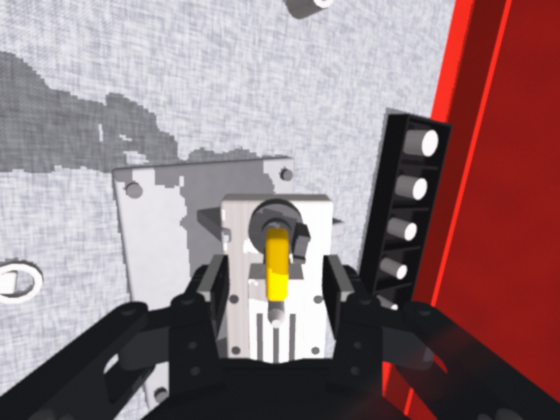

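View pics/s2.png

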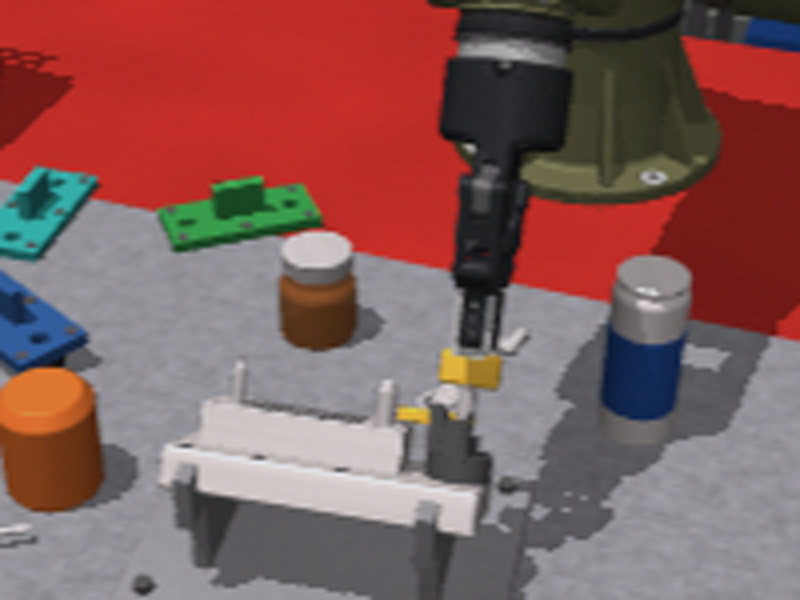

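Emit:
{"api": "drive_tool", "payload": {"plan": [0.012, 0, 0, 0, 0, 0, 55, 0.012, 0, 0, 0, 0, 0, 40, 0, 0, 0, 0, 0, 0, 0, 0, 0, 0, 0, 0, 0, 0, 0, 0, 0, 0, 0, 0, 0]}}

```text
time_s: 5.42
ee_pos: [566.1, 56.8, 144.3]
eef_rot: [1.353, 0.878, -0.693]
force: [7.4, 0.9, -3.4]
width: 11.3
```

```bash
python3 - <<'E'
from h import *
st=robot.state();N=Rn(NEST[2])
print(st["time_s"],st["width"],st["force"],N.T@(st["ee_pos"]-npt(NEST,[0,0,0])),np.degrees(R.from_matrix(cur(st)[1].T@toolR(-N[:,2],N[:,0])).as_rotvec()))
im=robot.get_image("wrist");cv2.imwrite("pics/w3.png",im[150:420,100:460])
E
```

```text
5.425 11.275143183516157 [ 7.35004617  0.87407129 -3.36276557] [ 0.5713112  94.21288084 37.52354684] [-0.01212144  0.03614375 -0.06457497]
```

View pics/w3.png

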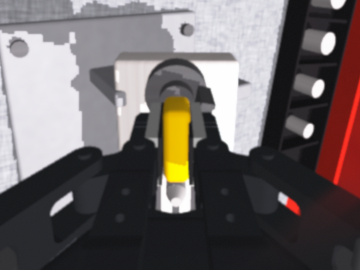

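Emit:
{"api": "drive_tool", "payload": {"plan": [-0.006, 0, 0, 0, 0, 0, 0, -0.006, 0, 0, 0, 0, 0, 0, -0.005, 0, 0, 0, 0, 0, 0, 0, 0, 0, 0, 0, 0, 0, 0, 0, 0, 0, 0, 0, 0]}}

```text
time_s: 6.1
ee_pos: [557.4, 55.6, 158.7]
eef_rot: [1.354, 0.878, -0.693]
force: [10.7, 2.2, -5.9]
width: 10.9
```

```bash
python3 - <<'E'
from h import *
st=robot.state();N=Rn(NEST[2])
print(st["time_s"],st["width"],N.T@st["force"],N.T@(st["ee_pos"]-npt(NEST,[0,0,0])))
im=robot.get_image("wrist");cv2.imwrite("pics/w4.png",im[150:420,100:460])
im=robot.get_image("scene");cv2.imwrite("pics/s4.png",cv2.resize(im[180:280,240:370],None,fx=5,fy=5,interpolation=cv2.INTER_CUBIC))
E
```

```text
6.1 10.850765767268514 [  6.19543541   0.79849193 -10.74180018] [ 0.5740937  94.24653761 54.4719642 ]
```

View pics/w4.png

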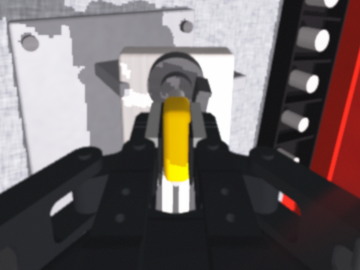

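View pics/s4.png

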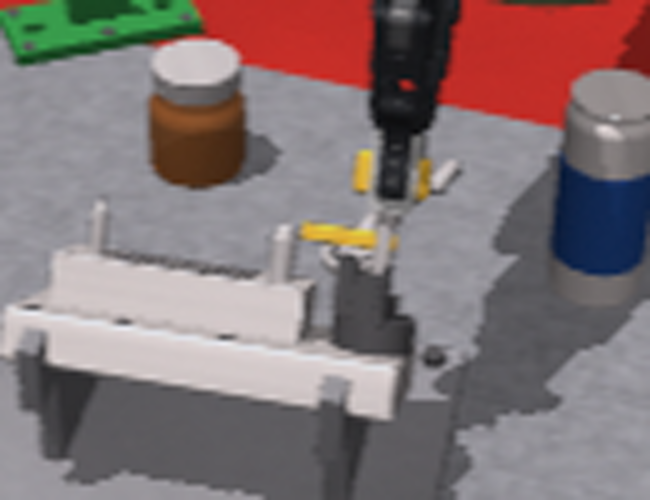

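Claw lifted (arm is up level with the collar top, spring ≈ 10 N). Turn it.

Emit:
{"api": "drive_tool", "payload": {"plan": [0, 0, 0, -8, 0, 0, 0, 0, 0, 0, -8.5, 0, 0, 0, 0, 0, 0, -8.5, 0, 0, 0, 0, 0, 0, -8.5, 0, 0, 0, 0, 0, 0, -8.5, 0, 0, 0]}}

```text
time_s: 6.82
ee_pos: [556.9, 55.1, 158.0]
eef_rot: [0.69, 1.003, -0.31]
force: [7.0, -4.6, -8.9]
width: 11.1
```

```bash
cat > s.py <<'E'
from h import *
st=robot.state();N=Rn(NEST[2]);Rm=cur(st)[1]
print(st["time_s"],"w",st["width"].round(1),"Fnest",(N.T@st["force"]).round(1),"pnest",(N.T@(st["ee_pos"]-npt(NEST,[0,0,0]))).round(1),"M",st["ft_torque"].round(2),"tooly ang",np.degrees(np.arctan2(*(N.T@Rm[:,1])[[1,0]])).round(1),"q",st["q"].round(2))
E
python3 s.py
```

```text
Traceback (most recent call last):
  File "s.py", line 3, in <module>
    print(st["time_s"],"w",st["width"].round(1),"Fnest",(N.T@st["force"]).round(1),"pnest",(N.T@(st["ee_pos"]-npt(NEST,[0,0,0]))).round(1),"M",st["ft_torque"].round(2),"tooly ang",np.degrees(np.arctan2(*(N.T@Rm[:,1])[[1,0]])).round(1),"q",st["q"].round(2))
                           ^^^^^^^^^^^^^^^^^
AttributeError: 'float' object has no attribute 'round'
```

```bash
sed -i 's/st\["width"\].round(1)/round(st["width"],1)/' s.py; python3 s.py
```

```text
6.825 w 11.1 Fnest [  0.8  -5.5 -10.9] pnest [-0.3 93.8 54.1] M [-0.97  0.07 -0.64] tooly ang 42.3 q [ 0.01  0.21  1.95  0.15  0.44 -0.98]
```

Emit:
{"api": "drive_tool", "payload": {"plan": [0, 0, 0, -8.5, 0, 0, 0, 0, 0, 0, -8.5, 0, 0, 0, 0, 0, 0, -8.5, 0, 0, 0, 0, 0, 0, -8.5, 0, 0, 0, 0, 0, 0, -5, 0, 0, 0]}}

```text
time_s: 7.45
ee_pos: [556.8, 54.5, 157.8]
eef_rot: [0.072, 1.026, 0.04]
force: [7.7, -11.3, -9.7]
width: 10.6
```

```bash
python3 s.py; python3 - <<'E'
from h import *
im=robot.get_image("wrist");cv2.imwrite("pics/w5.png",im)
im=robot.get_image("scene");cv2.imwrite("pics/s5.png",cv2.resize(im[180:280,240:370],None,fx=5,fy=5,interpolation=cv2.INTER_CUBIC))
E
```

```text
7.45 w 10.6 Fnest [  0.2 -12.2 -11.4] pnest [-0.5 93.2 54.1] M [-1.96 -0.01 -1.22] tooly ang 81.2 q [ 0.01  0.21  1.95  0.15  0.44 -1.66]
```

View pics/w5.png

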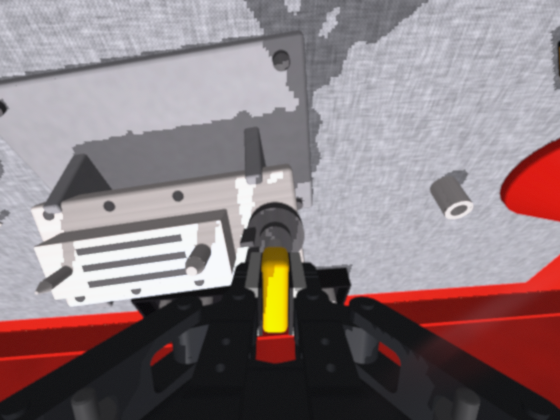

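View pics/s5.png

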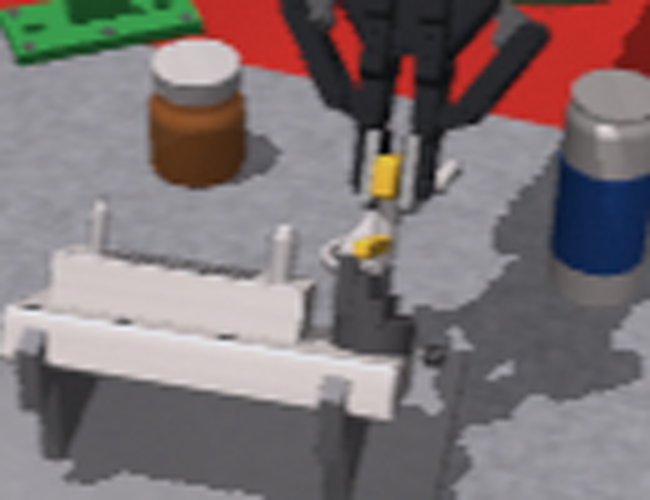

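Emit:
{"api": "drive_tool", "payload": {"plan": [0, 0, 0, -1.5, 0, 0, 0, 0.004, 0, 0, 0, 0, 0, 0, 0.003, 0, 0, 0, 0, 0, 0, 0.003, 0, 0, 0, 0, 0, 0, 0, 0, 0, 0, 0, 0, 0]}}

```text
time_s: 8.18
ee_pos: [562.0, 55.1, 149.4]
eef_rot: [0.052, 1.026, 0.051]
force: [6.2, -10.4, -8.5]
width: 10.7
```

```bash
python3 s.py
```

```text
8.175 w 10.7 Fnest [ -0.4 -11.1  -9.8] pnest [-0.5 93.1 44.1] M [-1.64  0.16 -1.49] tooly ang 82.4 q [ 0.01  0.23  1.94  0.15  0.43 -1.69]
```

Emit:
{"api": "drive_tool", "payload": {"plan": [0, 0, 0, 0, 0, 0, 15, 0, 0, 0, 0, 0, 0, 30, 0, 0, 0, 0, 0, 0, 45, -0.02, 0, 0, 0, 0, 0, 50, -0.03, 0, 0, 0, 0, 0, 60]}}

```text
time_s: 8.8
ee_pos: [535.6, 52.9, 192.5]
eef_rot: [0.052, 1.026, 0.053]
force: [0.3, -0.5, -0.5]
width: 51.3
```

Emit:
{"api": "drive_tool", "payload": {"plan": [-0.03, 0, 0, 0, 0, 0, 100, -0.02, 0, 0, 8, 0, 0, 100, 0, 0, 0, 8, 0, 0, 100, 0, 0, 0, 8, 0, 0, 100, 0, 0, 0, 0, 0, 0, 100]}}

```text
time_s: 9.43
ee_pos: [510.2, 49.5, 235.3]
eef_rot: [0.432, 1.022, -0.162]
force: [0.5, 0.1, -0.3]
width: 85.3
```

```bash
python3 s.py; python3 - <<'E'
from h import *
im=robot.get_image("wrist");cv2.imwrite("pics/w6.png",im)
im=robot.get_image("scene");cv2.imwrite("pics/s6.png",cv2.resize(im[180:280,240:370],None,fx=5,fy=5,interpolation=cv2.INTER_CUBIC))
S=cam("scene");print([proj(S,npt(NEST,[0,94,40+l]))[0].round(1) for l in (0,7,16)], [(d["p"],d["position"][::-1]) for d in robot.mark_of("scene","claw_grip")])
E
```

```text
9.425 w 85.3 Fnest [ 0.3  0.  -0.5] pnest [1.000e-01 9.440e+01 1.446e+02] M [-0.02  0.24  0.01] tooly ang 58.5 q [-0.01 -0.01  1.99  0.12  0.63 -1.24]
[array([317.1, 221.9]), array([317.5, 219. ]), array([317.9, 215.2])] [(0.7, [314.8, 218.9])]
```

View pics/w6.png

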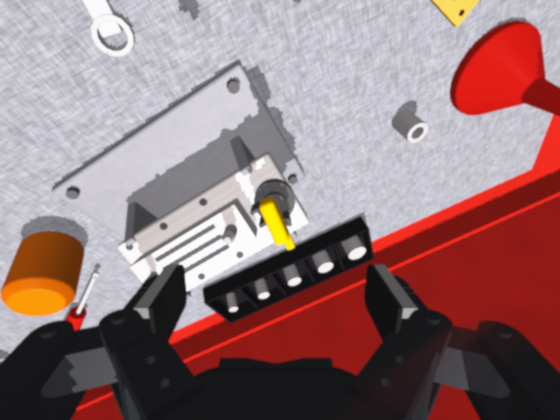

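View pics/s6.png

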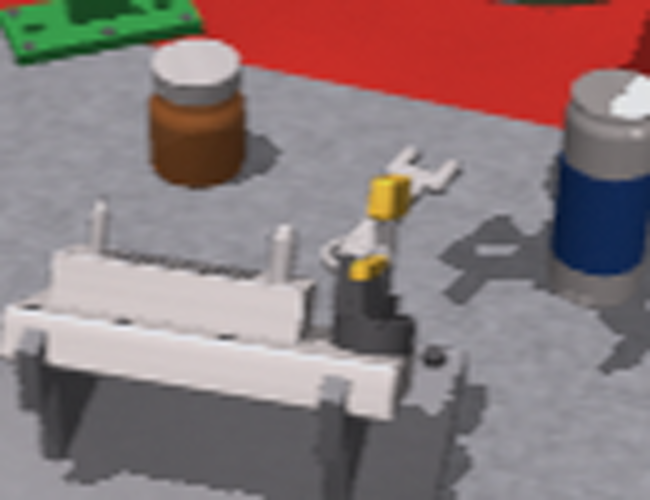

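```bash
python3 - <<'E'
from h import *
y=0.56;Rt=toolR([0,0,-1],[np.cos(y),np.sin(y),0])
s=rows(np.array([489,333,150.]),Rt,nmin=5)
E
```

```text
[0.0162, 0.0453, -0.0348, 6.6, 4.2, -4.8]
[0.0152, 0.0424, -0.0386, 6.7, 4.3, -4.8]
[0.0148, 0.0389, -0.0423, 6.6, 4.2, -4.7]
[0.015, 0.0351, -0.0455, 6.7, 4.3, -4.8]
[0.0158, 0.0308, -0.0482, 6.6, 4.2, -4.8]
```

Emit:
{"api": "drive_tool", "payload": {"plan": [0.0162, 0.0453, -0.0348, 6.6, 4.2, -4.8, 100, 0.0152, 0.0424, -0.0386, 6.7, 4.3, -4.8, 100, 0.0148, 0.0389, -0.0423, 6.6, 4.2, -4.7, 100, 0.015, 0.0351, -0.0455, 6.7, 4.3, -4.8, 100, 0.0158, 0.0308, -0.0482, 6.6, 4.2, -4.8, 100]}}

```text
time_s: 10.2
ee_pos: [483.1, 310.1, 156.3]
eef_rot: [0.76, 1.404, -0.727]
force: [0.8, -0.1, 0.4]
width: 85.4
```

Emit:
{"api": "drive_tool", "payload": {"plan": [0, 0, 0, 0, 0, 0, 100, 0, 0, 0, 0, 0, 0, 100, 0, 0, 0, 0, 0, 0, 100, 0, 0, 0, 0, 0, 0, 100, 0, 0, 0, 0, 0, 0, 100]}}

```text
time_s: 10.82
ee_pos: [483.7, 307.5, 157.2]
eef_rot: [0.761, 1.401, -0.725]
force: [-0.3, 0.5, -0.1]
width: 85.4
```

```bash
python3 - <<'E'
from h import *
st=robot.state();print(st["ee_pos"],st["time_s"],st["q"].round(2),cur(st)[1].round(3).tolist())
im=robot.get_image("wrist");c=cam("wrist",st)
for k,z in [("separator",20),("separator_round_hole",20),("separator_slot",20)]:
    r=robot.mark_of("wrist",k); print(k,[(round(d["p"],2),np.round(d["position"][::-1],1).tolist(),onz(c,d["position"][::-1],z).round(1)) for d in r[:3]])
r=robot.cut_out("wrist","separator");m=r[0]["region"].astype(np.uint8);print(r[0]["p"])
b=cv2.minAreaRect(cv2.findNonZero(m));bp=cv2.boxPoints(b);print(b)
g=[onz(c,u,26) for u in bp];print(np.round(g,1).tolist(),np.mean(g,0),np.linalg.norm(np.diff(g,axis=0),axis=1))
cv2.imwrite("pics/w7raw.png",im)
o=im.copy();cv2.polylines(o,[bp.astype(int)],True,(255,0,255),1)
cv2.imwrite("pics/w7.png",cv2.resize(o,(800,600)))
E
```

```text
[483.74649884 307.54151617 157.21691406] 10.825 [ 0.51  0.42  1.58 -0.02  1.11 -0.09] [[0.043, 0.817, 0.575], [0.003, 0.575, -0.818], [-0.999, 0.037, 0.022]]
separator [(0.87, [293.2, 183.2], array([490.2, 333. ,  20. ]))]
separator_round_hole [(0.89, [288.5, 131.9], array([461. , 366.2,  20. ]))]
separator_slot [(0.76, [292.2, 238.9], array([521. , 289.4,  20. ]))]
0.69
((293.9971923828125, 180.93490600585938), (146.6875, 74.01702880859375), 87.51044464111328)
[[427.4, 364.4, 26.0], [474.4, 400.7, 26.0], [559.8, 302.2, 26.0], [504.5, 260.6, 26.0]] [491.50632065 331.9733314   26.        ] [ 59.39131118 130.31281216  69.22218   ]
```

View pics/w7.png

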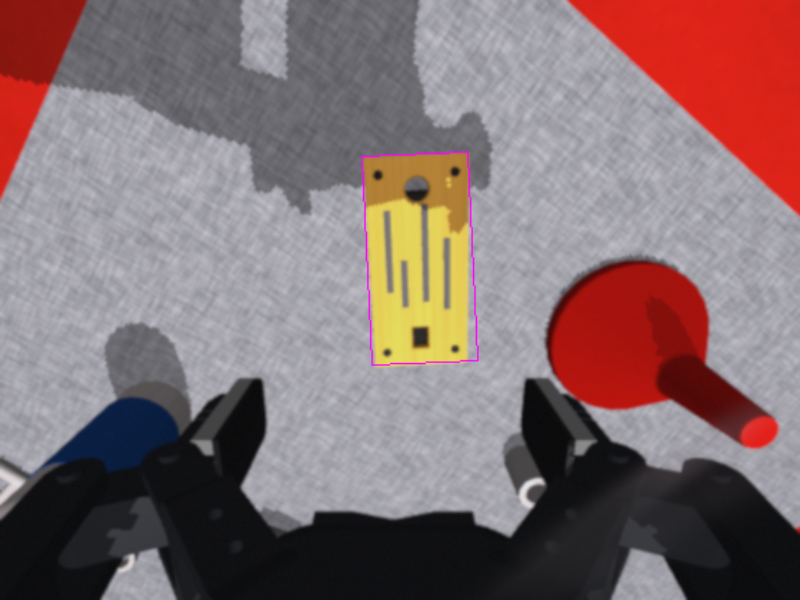

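```bash
python3 - <<'E'
from h import *
im=cv2.imread("pics/w7raw.png")
o=cv2.resize(im[95:265,245:340],None,fx=4.5,fy=3.5*4.5/3.5,interpolation=cv2.INTER_CUBIC)
cv2.imwrite("pics/w7c.png",cv2.rotate(o,cv2.ROTATE_90_COUNTERCLOCKWISE))
E
```

```text
(no output)
```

View pics/w7c.png

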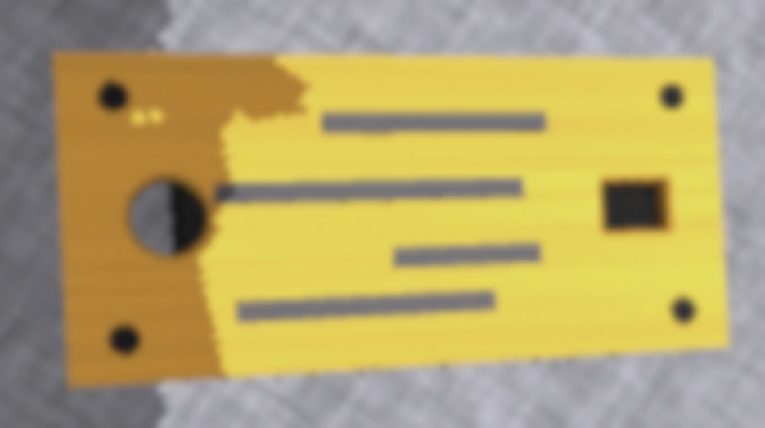

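```bash
python3 - <<'E'
from h import *
st=robot.state();c=cam("wrist",st)
ob=[([30,65],[328.2,106.4]),([-30,65],[253.8,110]),([30,-65],[326.5,253.7]),([-30,-65],[262.7,256.8]),([0,46],[291.8,132.1]),([0,-46],[294.2,235.9])]
def f(p,z=26):
    Rz=R.from_euler('z',p[2]).as_matrix()
    return np.concatenate([proj(c,np.array([p[0],p[1],z+(p[3] if len(p)>3 else 0)])+Rz@[*P,0])[0]-u for P,u in ob])
for x0 in ([490,330,.56],[490,330,.56,0]):
    r=least_squares(f,x0);print(r.x,f(r.x).reshape(-1,2).round(1).tolist())
E
```

```text
[490.56964933 331.21837965   0.65676604] [[0.2, -0.1], [-0.2, -0.4], [0.2, -0.3], [-0.2, 0.1], [-0.1, 0.4], [0.0, 0.4]]
[ 4.90637385e+02  3.31183535e+02  6.56739758e-01 -3.88010381e-01] [[0.2, 0.0], [-0.1, -0.3], [0.1, -0.4], [-0.1, -0.1], [-0.1, 0.4], [0.0, 0.3]]
```

```bash
python3 - <<'E'
from h import *
y=0.657;Rt=toolR([0,0,-1],[np.cos(y),np.sin(y),0])
s=rows(np.array([490.6,331.2,90.]),Rt,nmin=4)
print(); rows(np.array([490.6,331.2,17.]),Rt,s,nmin=4)
E
```

```text
[0.0168, 0.0042, -0.0041, -0.6, 0.3, -0.5]
[0.0167, 0.0043, -0.004, -0.7, 0.3, -0.5]
[0.0168, 0.0046, -0.0039, -0.6, 0.4, -0.5]
[0.0167, 0.0048, -0.0037, -0.6, 0.3, -0.6]

[0.0182, 0.0, 0.0, -0.0, -0.0, 0.0]
[0.0183, 0.0, 0.0, -0.0, -0.0, 0.0]
[0.0182, 0.0, 0.0, -0.0, -0.0, 0.0]
[0.0183, 0.0, 0.0, -0.0, -0.0, 0.0]
```

Emit:
{"api": "drive_tool", "payload": {"plan": [0.0168, 0.0042, -0.0041, -0.6, 0.3, -0.5, 100, 0.0167, 0.0043, -0.004, -0.7, 0.3, -0.5, 100, 0.0168, 0.0046, -0.0039, -0.6, 0.4, -0.5, 100, 0.0167, 0.0048, -0.0037, -0.6, 0.3, -0.6, 100, 0, 0, 0, 0, 0, 0, 100]}}

```text
time_s: 11.7
ee_pos: [490.1, 331.4, 88.0]
eef_rot: [0.71, 1.453, -0.716]
force: [1.0, -0.0, 0.8]
width: 85.1
```

```bash
python3 - <<'E'
from h import *
st=robot.state();print(st["ee_pos"],st["time_s"])
y=0.657;Rt=toolR([0,0,-1],[np.cos(y),np.sin(y),0])
rows(np.array([490.6,331.2,17.]),Rt,nmin=4)
im=robot.get_image("wrist");c=cam("wrist",st)
o=im.copy()
for P in [(30,65),(-30,65),(30,-65),(-30,-65),(0,46),(0,-46)]:
    u=proj(c,np.array([490.6,331.2,26])+R.from_euler('z',y).as_matrix()@[*P,0])[0];cv2.drawMarker(o,tuple(int(v) for v in u.round()),(255,0,255),cv2.MARKER_CROSS,8,1)
cv2.imwrite("pics/w8.png",cv2.resize(o,(800,600)))
E
```

```text
[490.12140168 331.37090907  88.02021383] 11.7
[0.0178, 0.0001, 0.0001, 0.0, -0.0, 0.1]
[0.0177, 0.0001, 0.0001, 0.0, -0.0, 0.0]
[0.0178, 0.0002, 0.0001, 0.0, -0.0, 0.1]
[0.0177, 0.0, 0.0002, 0.0, -0.0, 0.0]
```

View pics/w8.png

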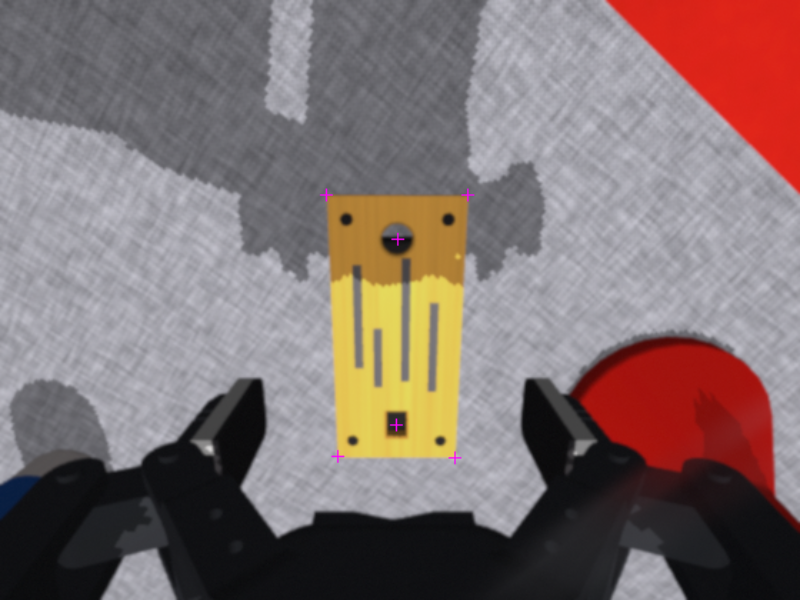

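Emit:
{"api": "drive_tool", "payload": {"plan": [0.0185, 0.0001, 0.0001, 0.0, 0, 0.1, 100, 0.019, 0.0001, 0.0001, 0, 0, 0, 100, 0.019, 0.0002, 0.0001, 0, 0, 0.1, 100, 0.0185, 0, 0.0002, 0, 0, 0, 100, 0, 0, 0, 0, 0, 0, 100]}}

```text
time_s: 12.38
ee_pos: [490.5, 330.8, 13.1]
eef_rot: [0.713, 1.451, -0.713]
force: [0.2, 0.4, 0.2]
width: 85.3
```

Emit:
{"api": "drive_tool", "payload": {"plan": [0, 0, 0, 0, 0, 0, 60, 0, 0, 0, 0, 0, 0, 50, 0, 0, 0, 0, 0, 0, 40, 0, 0, 0, 0, 0, 0, 40, 0, 0, 0, 0, 0, 0, 40]}}

```text
time_s: 13.0
ee_pos: [491.8, 331.6, 16.1]
eef_rot: [0.716, 1.448, -0.71]
force: [-0.8, -1.0, 6.0]
width: 58.4
```

```bash
python3 - <<'E'
from h import *
st=robot.state();print(st["ee_pos"],st["time_s"],st["force"],st["width"])
cv2.imwrite("pics/w9.png",cv2.resize(robot.get_image("wrist"),(800,600)))
E
```

```text
[491.84113501 331.59904059  16.13049811] 13.0 [-0.75098809 -1.00990968  5.99500038] 58.43494887165475
```

View pics/w9.png

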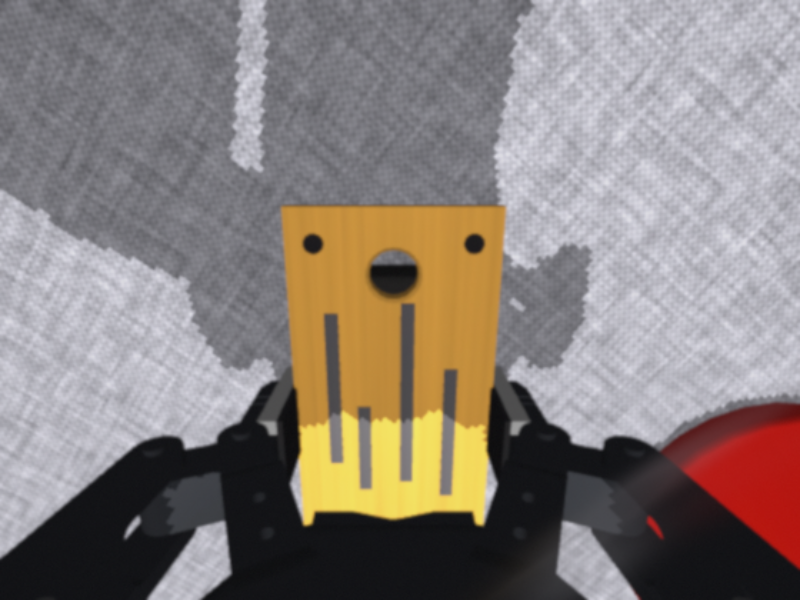

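Emit:
{"api": "drive_tool", "payload": {"plan": [-0.01, 0, 0, 0, 0, 0, 40, -0.02, 0, 0, 0, 0, 0, 40, -0.04, 0, 0, 0, 0, 0, 40, -0.05, 0, 0, 0, 0, 0, 40, -0.04, 0, 0, 0, 0, 0, 40]}}

```text
time_s: 13.68
ee_pos: [490.9, 331.0, 178.4]
eef_rot: [0.716, 1.448, -0.71]
force: [0.5, -0.1, -3.2]
width: 58.5
```

```bash
python3 - <<'E'
from h import *
st=robot.state();print(st["ee_pos"],st["time_s"],st["force"],st["width"],cur(st)[1].round(3).tolist())
w=robot.get_image("wrist");cv2.imwrite("pics/w10raw.png",w)
cv2.imwrite("pics/w10.png",cv2.resize(w[120:400,130:430],(750,700)[:1]+(600,)))
cv2.imwrite("pics/s10.png",cv2.resize(robot.get_image("scene")[130:310,340:560],(733,600),interpolation=cv2.INTER_CUBIC))
E
```

```text
[490.92766358 330.97129464 178.40784468] 13.675 [ 0.54318241 -0.1037071  -3.2451923 ] 58.46063886496283 [[0.004, 0.792, 0.611], [0.003, 0.611, -0.792], [-1.0, 0.005, 0.0]]
```

View pics/w10.png

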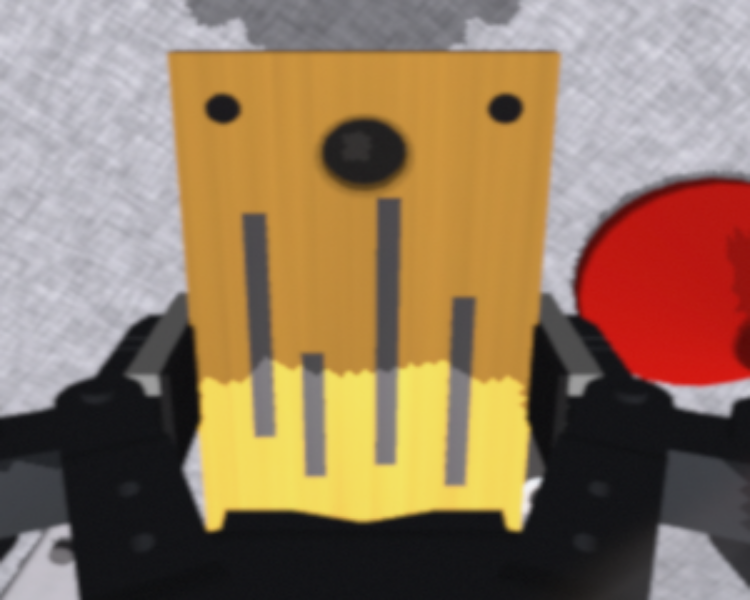

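View pics/s10.png

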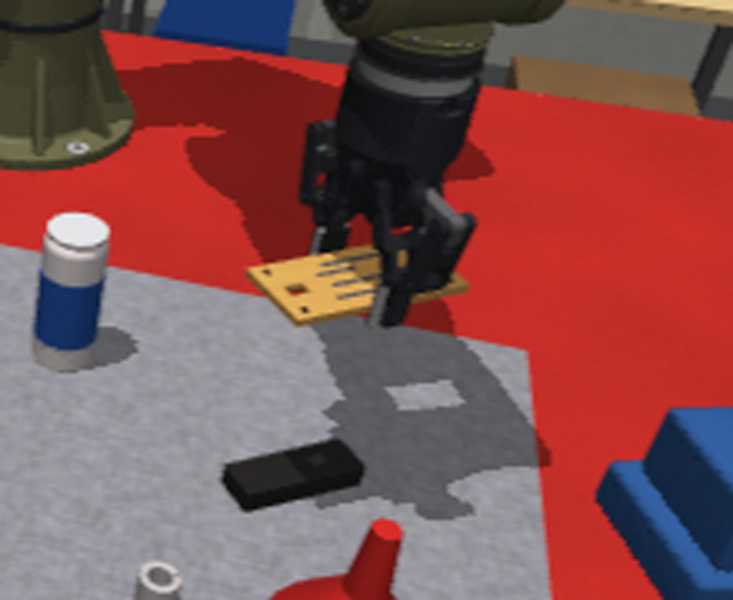

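```bash
cat > fitsep.py <<'E'
from h import *
st7=dict(ee_pos=np.array([483.7465,307.5415,157.2169]),eef_rot=R.from_matrix(np.array([[0.043,.817,.575],[.003,.575,-.818],[-.999,.037,.022]])).as_rotvec())
c7=cam("wrist",st7)
A=[(322,123),(546,123),(216,193),(522,187),(395,257),(540,253),(238,311),(494,300),(113,96),(124,340)]
Rz=R.from_euler('z',.6568).as_matrix()
pl=[ (Rz.T@(onz(c7,(340-y/4.5-.3,x/4.5+95-.2),26)-[490.57,331.22,26])) for x,y in A]
SEPPTS=[p+[0,0,6] for p in pl]+[np.array([30,65,6]),np.array([-30,65,6]),np.array([0,46,6])]
print(np.round(SEPPTS,1).tolist())
def fit(uv,c_he,K,x0=(-4,0,0,0,0,0)):
    # plate pose in tool frame at nominal: plate z=-tool x, plate x=tool y, plate y=-tool z ; p = tx,ty,tz, rx,ry,rz small (plate frame)
    M=np.array([[0,0,-1],[1,0,0],[0,-1,0.]])
    Ti=np.linalg.inv(c_he)
    def f(p,full=False):
        P=np.array([R.from_rotvec(p[3:]).apply(s) for s in SEPPTS])@M.T+p[:3]
        q=P@Ti[:3,:3].T+Ti[:3,3]; q=q@K.T; r=(q[:,:2]/q[:,2:]-uv).ravel()
        return r
    r=least_squares(f,x0,loss='soft_l1');return r.x,f(r.x)
E
python3 - <<'E'
from fitsep import *
c=robot.get_calibration("wrist")
W=[(463,298),(455,485),(389,200),(386,464),(312,354),(316,475),(255,214),(265,436),(506,108),(223,108),(559,51),(168,51),(364,153)]
uv=np.array([(130+x/2.5-.3,120+y/2.143-.3) for x,y in W])
x,r=fit(uv,c["hand_eye"],c["mtx"]);print(x[:3].round(2),np.degrees(x[3:]).round(2));print(r.reshape(-1,2).round(1).tolist())
E
```

```text
[[17.0, 16.9, 6.0], [16.8, -28.0, 6.0], [4.1, 37.1, 6.0], [4.1, -22.2, 6.0], [-8.9, 4.1, 6.0], [-9.1, -25.3, 6.0], [-17.8, 34.1, 6.0], [-18.0, -15.3, 6.0], [22.0, 54.5, 6.0], [-22.1, 54.5, 6.0], [30.0, 65.0, 6.0], [-30.0, 65.0, 6.0], [0.0, 46.0, 6.0]]
[-3.49 -0.95 -0.35] [-0.59 -0.2   0.12]
[[0.1, -0.3], [-0.5, 0.3], [-0.1, -0.1], [0.1, -0.3], [0.6, 0.3], [-0.3, 0.1], [0.2, 0.3], [0.2, -0.2], [-0.8, 0.2], [0.0, 0.2], [0.3, -0.5], [0.0, -0.4], [-0.1, 0.5]]
```

```bash
python3 - <<'E'
from h import *
N=Rn(NEST[2]);Rt=toolR(-N[:,2],N[:,0])
print(npt(NEST,[0,94,57]),npt(NEST,[.95,-.35,110-3.5]))
s=rows(npt(NEST,[.95,-.35,125-3.5]),Rt,nmin=9,vmax=45)
E
```

```text
[555.59401086  55.16097229 160.59389776] [543.16698886 -41.66697607 203.29041447]
[-0.0041, -0.0216, 0.0359, 3.3, -0.9, 3.3]
[-0.0047, -0.0192, 0.0371, 3.2, -1.0, 3.4]
[-0.0051, -0.0168, 0.0382, 3.3, -0.9, 3.3]
[-0.0054, -0.0143, 0.0392, 3.2, -0.9, 3.4]
[-0.0055, -0.0118, 0.04, 3.3, -0.9, 3.3]
[-0.0055, -0.0091, 0.0407, 3.2, -1.0, 3.4]
[-0.0053, -0.0065, 0.0412, 3.3, -0.9, 3.3]
[-0.0049, -0.0038, 0.0416, 3.2, -0.9, 3.4]
[-0.0044, -0.0012, 0.0418, 3.3, -1.0, 3.3]
```

Emit:
{"api": "drive_tool", "payload": {"plan": [-0.0041, -0.0216, 0.0359, 3.3, -0.9, 3.3, 40, -0.0047, -0.0192, 0.0371, 3.2, -1.0, 3.4, 40, -0.0051, -0.0168, 0.0382, 3.3, -0.9, 3.3, 40, -0.0054, -0.0143, 0.0392, 3.2, -0.9, 3.4, 40, -0.0055, -0.0118, 0.04, 3.3, -0.9, 3.3, 40]}}

```text
time_s: 14.4
ee_pos: [514.5, 121.6, 195.1]
eef_rot: [1.082, 1.149, -0.716]
force: [0.5, 0.4, -2.2]
width: 58.6
```

Emit:
{"api": "drive_tool", "payload": {"plan": [-0.0055, -0.0091, 0.0407, 3.2, -1.0, 3.4, 40, -0.0053, -0.0065, 0.0412, 3.3, -0.9, 3.3, 40, -0.0049, -0.0038, 0.0416, 3.2, -0.9, 3.4, 40, -0.0044, -0.0012, 0.0418, 3.3, -1.0, 3.3, 40, 0, 0, 0, 0, 0, 0, 40]}}

```text
time_s: 15.02
ee_pos: [533.6, -45.4, 211.0]
eef_rot: [1.349, 0.881, -0.705]
force: [-0.6, 0.2, -3.2]
width: 58.2
```

```bash
python3 s.py; python3 - <<'E'
from h import *
N=Rn(NEST[2]);Rt=toolR(-N[:,2],N[:,0])
s=rows(npt(NEST,[.95,-.35,38-3.5]),Rt,nmin=4)
st=robot.state();w=robot.get_image("wrist");c=cam("wrist",st)
o=w.copy()
for P in ([0,46,27],[0,-46,27],[0,94,57],[20,62,0],[-20,62,0]):
    u=proj(c,npt(NEST,P))[0];cv2.drawMarker(o,tuple(int(v) for v in u.round()),(255,0,255),cv2.MARKER_CROSS,8,1)
cv2.imwrite("pics/w11.png",cv2.resize(o,(800,600)))
cv2.imwrite("pics/s11.png",cv2.resize(robot.get_image("scene")[100:300,200:420],(660,600),interpolation=cv2.INTER_CUBIC))
E
```

```text
15.025 w 58.2 Fnest [-2.2  0.2 -2.4] pnest [ -3.5  -2.8 118.3] M [-0.01  0.52  0.08] tooly ang -0.1 q [-0.23  0.08  1.95  0.31  0.62 -0.57]
[0.0209, 0.0013, -0.0007, -0.0, 0.1, 0.1]
[0.021, 0.0012, -0.0007, -0.1, 0.1, 0.2]
[0.0209, 0.0012, -0.0007, 0.0, 0.0, 0.1]
[0.021, 0.0012, -0.0007, -0.0, 0.1, 0.1]
```

View pics/w11.png

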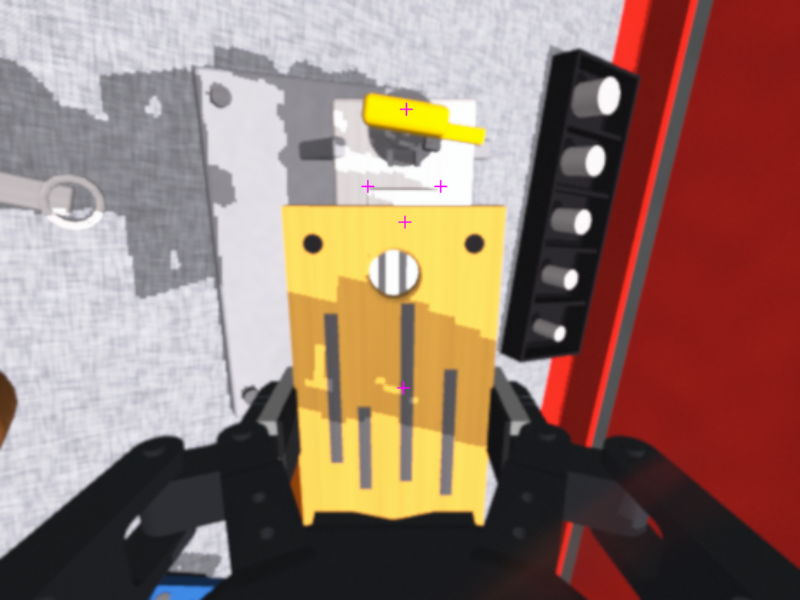

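View pics/s11.png

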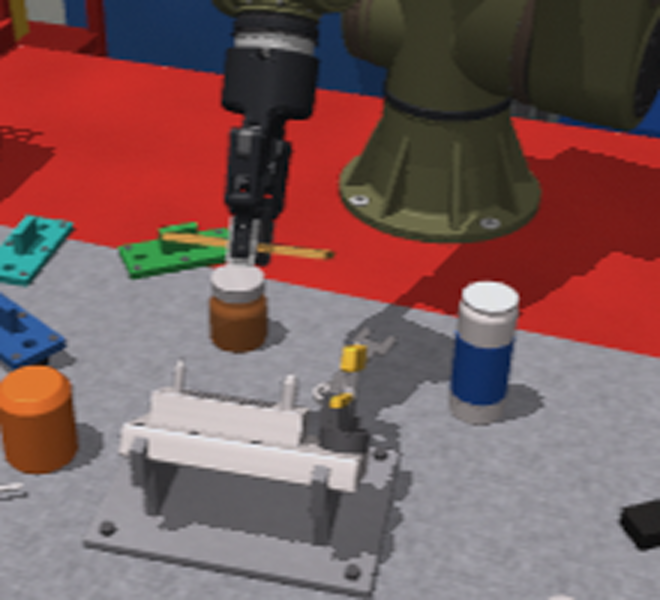

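Emit:
{"api": "drive_tool", "payload": {"plan": [0.021, 0.0013, -0.0007, 0, 0.1, 0.1, 40, 0.021, 0.0012, -0.0007, -0.1, 0.1, 0.2, 40, 0.021, 0.0012, -0.0007, 0, 0, 0.1, 40, 0.0208, 0.0012, -0.0007, 0, 0.1, 0.1, 40, 0, 0, 0, 0, 0, 0, 40]}}

```text
time_s: 15.75
ee_pos: [580.7, -33.0, 140.7]
eef_rot: [1.35, 0.886, -0.692]
force: [-0.7, 0.6, -2.9]
width: 58.5
```

```bash
python3 s.py; python3 - <<'E'
from h import *
st=robot.state();w=robot.get_image("wrist");c=cam("wrist",st)
o=w.copy()
for P in ([0,46,27],[0,-46,27],[0,94,57],[20,62,0],[-20,62,0]):
    u=proj(c,npt(NEST,P))[0];cv2.drawMarker(o,tuple(int(v) for v in u.round()),(255,0,255),cv2.MARKER_CROSS,8,1)
cv2.imwrite("pics/w12raw.png",w)
cv2.imwrite("pics/w12.png",cv2.resize(o[60:380,100:460],(675,600),interpolation=cv2.INTER_CUBIC))
cv2.imwrite("pics/s12.png",cv2.resize(robot.get_image("scene")[170:280,220:360],(763,600),interpolation=cv2.INTER_CUBIC))
E
```

```text
15.75 w 58.5 Fnest [-2.   0.7 -2.2] pnest [ 0.9  3.3 33.1] M [-0.09  0.51 -0.02] tooly ang 0.3 q [-0.19  0.29  1.9   0.38  0.47 -0.62]
```

View pics/w12.png

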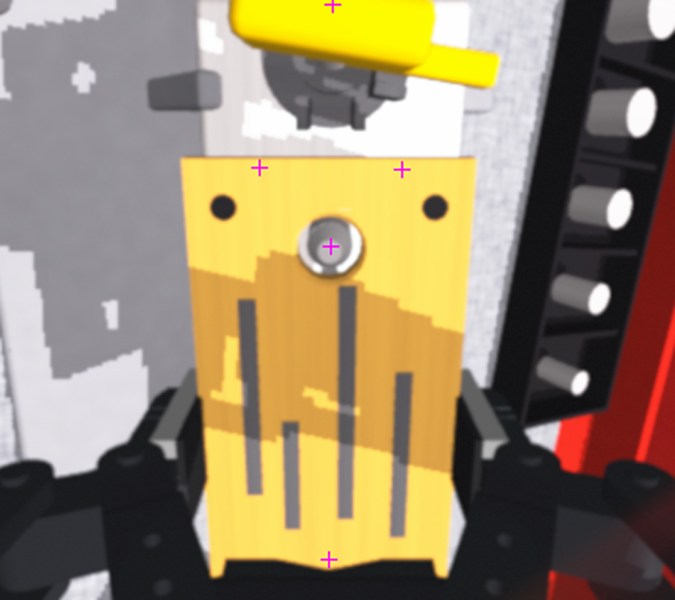

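View pics/s12.png

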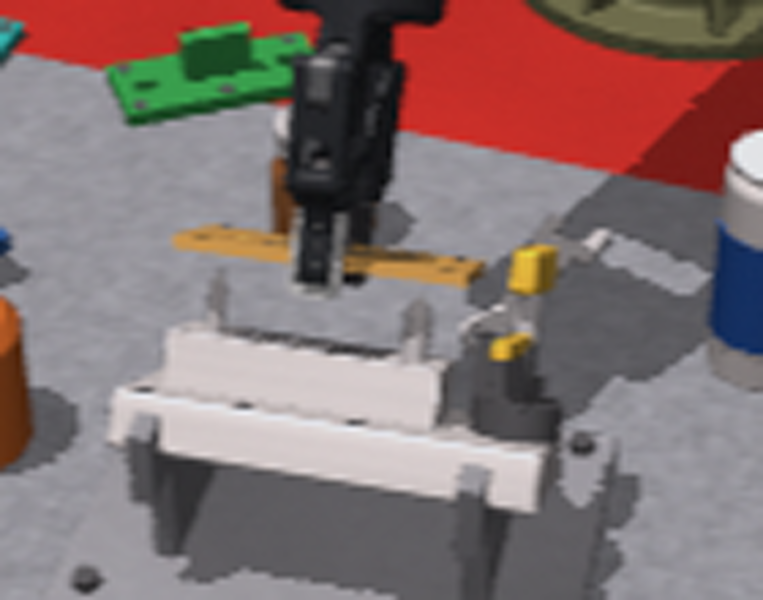

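```bash
python3 s.py; python3 - <<'E'
from h import *
N=Rn(NEST[2]);Rt=toolR(-N[:,2],N[:,0])
s=rows(npt(NEST,[.95,-.35,24-3.5]),Rt,nmin=2)
E
```

```text
15.85 w 58.4 Fnest [-1.4  0.1 -1.8] pnest [ 1.9  2.6 34.5] M [-0.1   0.49 -0.01] tooly ang 0.2 q [-0.19  0.28  1.89  0.38  0.47 -0.62]
[0.007, -0.0005, 0.0015, 0.1, -0.1, 0.0]
[0.007, -0.0005, 0.0015, 0.1, -0.0, 0.0]
```

Emit:
{"api": "drive_tool", "payload": {"plan": [0, -0.0005, 0.0015, 0.2, -0.1, 0, 40, 0, -0.0005, 0.0015, 0, 0, 0, 40, 0, 0, 0, 0, 0, 0, 40, 0, 0, 0, 0, 0, 0, 40, 0, 0, 0, 0, 0, 0, 40]}}

```text
time_s: 16.48
ee_pos: [580.7, -37.5, 141.6]
eef_rot: [1.354, 0.879, -0.694]
force: [0.4, 0.3, -2.6]
width: 58.5
```

```bash
python3 s.py; python3 - <<'E'
from h import *
N=Rn(NEST[2]);Rt=toolR(-N[:,2],N[:,0])
s=rows(npt(NEST,[.95,-.35,22-3.5]),Rt,nmin=3)
st=robot.state();w=robot.get_image("wrist");c=cam("wrist",st)
o=w.copy()
for P in ([0,46,27],[0,-46,27],[0,94,57],[20,62,0],[-20,62,0]):
    u=proj(c,npt(NEST,P))[0];cv2.drawMarker(o,tuple(int(v) for v in u.round()),(255,0,255),cv2.MARKER_CROSS,8,1)
cv2.imwrite("pics/w13.png",cv2.resize(o[60:380,100:460],(675,600),interpolation=cv2.INTER_CUBIC))
E
python3 s.py
```

```text
16.475 w 58.5 Fnest [-1.   0.2 -2.4] pnest [ 0.9 -1.1 34.2] M [-0.04  0.49  0.  ] tooly ang -0.0 q [-0.19  0.29  1.9   0.38  0.46 -0.63]
[0.0052, 0.0, -0.0003, -0.0, 0.0, -0.0]
[0.0053, 0.0, -0.0002, -0.0, 0.0, -0.0]
[0.0052, 0.0001, -0.0003, -0.0, 0.0, -0.0]
16.525 w 58.6 Fnest [-2.3  0.3 -2.9] pnest [ 0.9 -1.2 34.2] M [-0.09  0.49  0.03] tooly ang -0.0 q [-0.19  0.29  1.9   0.38  0.46 -0.63]
```

View pics/w13.png

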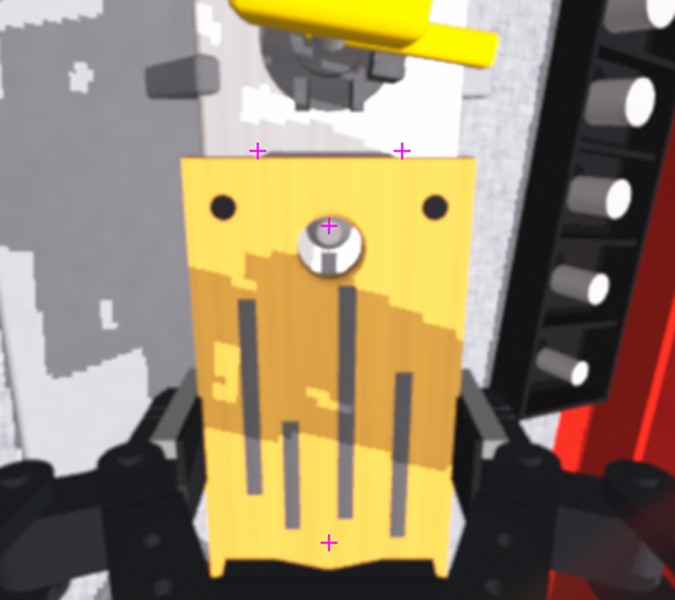

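```bash
cat >> h.py <<'E'
def toolpt(uv,tx):
    c=robot.get_calibration("wrist");H=np.array(c["hand_eye"]);d=H[:3,:3]@np.linalg.solve(c["mtx"],[uv[0],uv[1],1]);return H[:3,3]+d*(tx-H[0,3])/d[0]
E
python3 - <<'E'
from h import *
print(toolpt([276.5,191.7],-9.5),toolpt([275.5,183.7],7.2),toolpt([275.5,182.5],7.2))
E
```

```text
[ -9.5         -0.51312903 -45.78635881] [  7.2         -0.89627618 -45.64497825] [  7.2         -0.89719218 -46.19706425]
```

Emit:
{"api": "drive_tool", "payload": {"plan": [0.006, 0, 0, 0, 0, 0, 40, 0.005, 0, 0, 0, 0, 0, 40, 0.004, 0, 0, 0, 0, 0, 40, 0.003, 0, 0, 0, 0, 0, 40, 0, 0, 0, 0, 0, 0, 40]}}

```text
time_s: 17.15
ee_pos: [590.0, -36.2, 126.0]
eef_rot: [1.353, 0.88, -0.694]
force: [0.4, -0.4, -3.1]
width: 58.3
```

```bash
python3 s.py; python3 - <<'E'
from h import *
cv2.imwrite("pics/w14.png",cv2.resize(robot.get_image("wrist")[60:380,100:460],(675,600),interpolation=cv2.INTER_CUBIC))
cv2.imwrite("pics/s14.png",cv2.resize(robot.get_image("scene")[170:280,220:360],(763,600),interpolation=cv2.INTER_CUBIC))
E
```

```text
17.15 w 58.3 Fnest [-1.3 -0.4 -2.9] pnest [ 0.7 -1.1 15.9] M [-0.07  0.49  0.01] tooly ang -0.0 q [-0.19  0.33  1.88  0.4   0.44 -0.64]
```

View pics/w14.png

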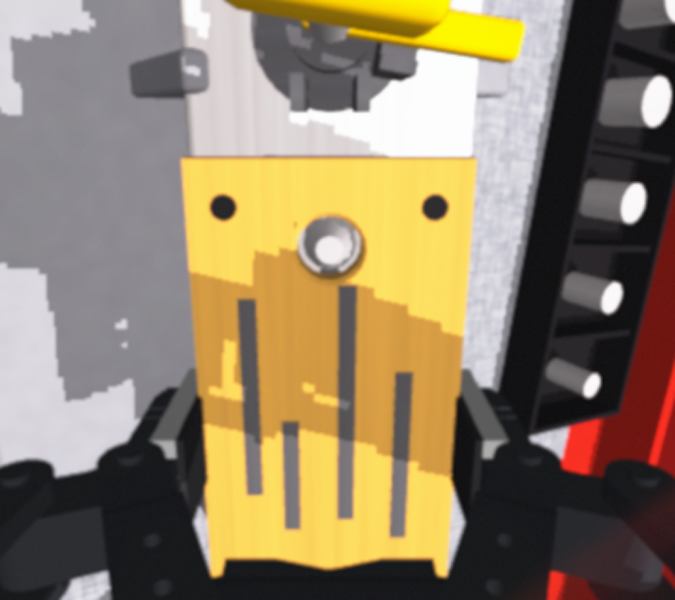

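View pics/s14.png

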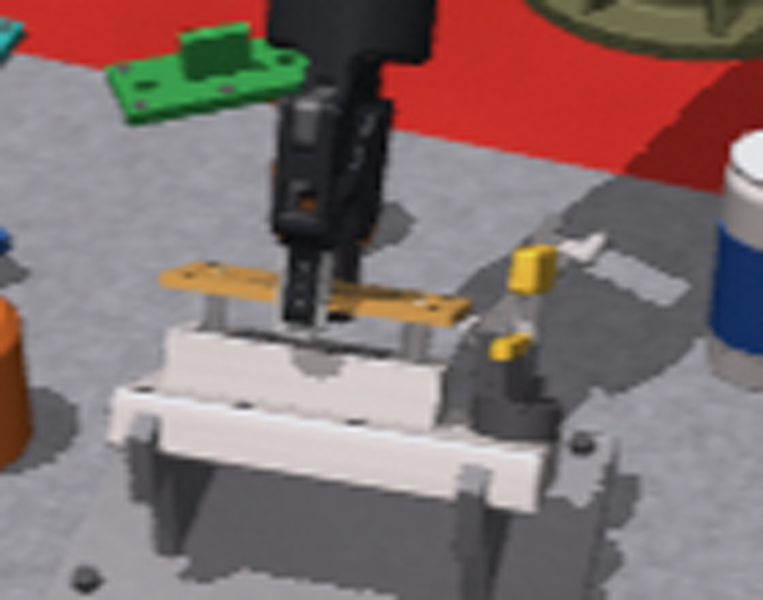

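Emit:
{"api": "drive_tool", "payload": {"plan": [0.004, 0, 0, 0, 0, 0, 40, 0.004, 0, 0, 0, 0, 0, 40, 0.004, 0, 0, 0, 0, 0, 40, 0.003, 0, 0, 0, 0, 0, 40, 0, 0, 0, 0, 0, 0, 40]}}

```text
time_s: 17.88
ee_pos: [597.8, -35.2, 113.2]
eef_rot: [1.353, 0.88, -0.694]
force: [0.4, 0.8, -2.7]
width: 58.5
```

```bash
python3 s.py
```

```text
17.875 w 58.5 Fnest [-0.9  0.8 -2.6] pnest [ 0.7 -1.1  0.9] M [-0.05  0.48  0.02] tooly ang -0.0 q [-0.18  0.37  1.87  0.41  0.41 -0.65]
```

Freely sliding, ≈4.4 mm to go. Press a little past.

Emit:
{"api": "drive_tool", "payload": {"plan": [0.002, 0, 0, 0, 0, 0, 40, 0.002, 0, 0, 0, 0, 0, 40, 0.0015, 0, 0, 0, 0, 0, 40, 0.001, 0, 0, 0, 0, 0, 40, 0, 0, 0, 0, 0, 0, 40]}}

```text
time_s: 18.5
ee_pos: [600.7, -34.8, 108.8]
eef_rot: [1.354, 0.879, -0.694]
force: [-21.8, -1.3, 15.8]
width: 58.1
```

```bash
python3 s.py
```

```text
18.5 w 58.1 Fnest [-10.3   1.6  24.9] pnest [ 0.9 -1.1 -4.4] M [-0.08  1.46  0.13] tooly ang -0.0 q [-0.18  0.38  1.86  0.42  0.4  -0.66]
```

Emit:
{"api": "drive_tool", "payload": {"plan": [-0.001, 0, 0, 0, 0, 0, 60, 0, 0, 0, 0, 0, 0, 80, 0, 0, 0, 0, 0, 0, 100, 0, 0, 0, 0, 0, 0, 100, -0.03, 0, 0, 0, 0, 0, 100]}}

```text
time_s: 19.12
ee_pos: [584.6, -36.7, 133.1]
eef_rot: [1.353, 0.882, -0.696]
force: [-0.2, 0.7, 0.0]
width: 85.2
```

Emit:
{"api": "drive_tool", "payload": {"plan": [-0.03, 0, 0, 0, 0, 0, 100, -0.05, 0, 0, 0, 0, 0, 100, -0.04, 0, 0, 0, 0, 0, 100, 0, 0, 0, 0, 0, 0, 100, 0, 0, 0, 0, 0, 0, 100]}}

```text
time_s: 19.75
ee_pos: [522.9, -45.1, 236.2]
eef_rot: [1.354, 0.879, -0.694]
force: [-0.2, 0.6, -0.7]
width: 85.6
```

```bash
python3 s.py; python3 - <<'E'
from h import *
st=robot.state();w=robot.get_image("wrist");c=cam("wrist",st)
cv2.imwrite("pics/w15raw.png",w)
cv2.imwrite("pics/w15.png",cv2.resize(w[100:380,130:430],(643,600),interpolation=cv2.INTER_CUBIC))
cv2.imwrite("pics/s15.png",cv2.resize(robot.get_image("scene")[180:280,220:350],(780,600),interpolation=cv2.INTER_CUBIC))
E
```

```text
19.75 w 85.6 Fnest [-0.4  0.6 -0.5] pnest [  0.7  -1.1 145.3] M [-0.05  0.28  0.02] tooly ang -0.0 q [-0.24  0.02  1.95  0.31  0.67 -0.56]
```

View pics/w15.png

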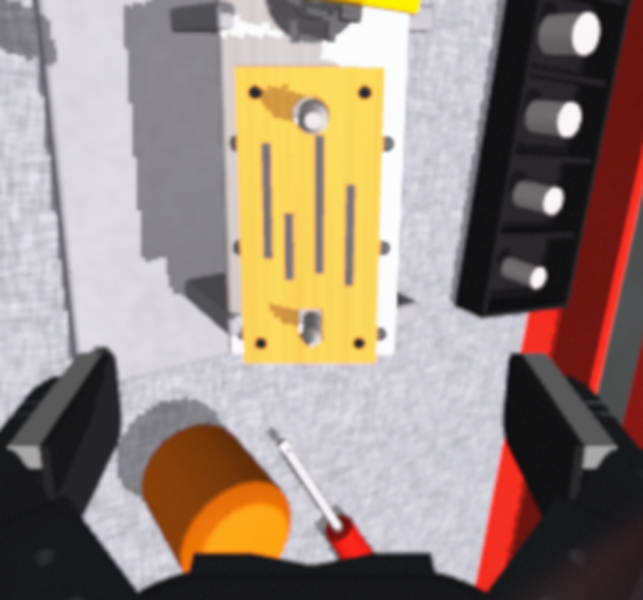

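View pics/s15.png

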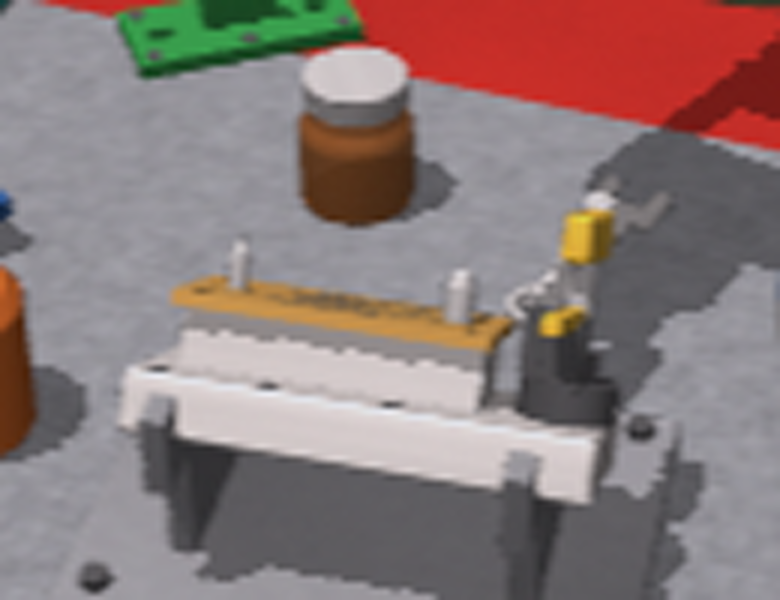

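```bash
python3 - <<'E'
from h import *
st=robot.state();c=cam("wrist",st)
pts=[([-30,65,0],(235,67)),([30,65,0],(384,67)),([-30,-65,0],(243,363)),([30,-65,0],(377,363))]
N=Rn(NEST[2])
def f(p,rot=False):
    Q=N@R.from_rotvec([p[4],p[5],p[3]]).as_matrix()
    return np.concatenate([proj(c,npt(NEST,p[:3])+Q@np.array(P,float))[0]-[129.8+u/2.143,99.8+v/2.143] for P,(u,v) in pts])
r=least_squares(lambda p:f([*p,0,0]),[0,0,6,0]);print(r.x,r.fun.round(1))
for P in ([0,46,27],[0,-46,27]): print(proj(c,npt(NEST,P))[0])
print([(129.8+u/2.143,99.8+v/2.143) for u,v in ((314,119),(310,335))])
E
```

```text
[-1.68342516e+00 -1.76196552e+00  5.02714490e+00  1.38046301e-03] [-0.5  0.1  0.5  0.   0.4 -0.  -0.5 -0. ]
[276.32269479 154.3891145 ]
[276.14661304 259.56155255]
[(276.32356509566034, 155.32963135790948), (274.45702286514233, 256.1229118058796)]
```

```bash
python3 - <<'E'
from h import *
y=-0.5;Rt=toolR([0,0,-1],[np.cos(y),np.sin(y),0])
s=rows(np.array([470,-335,175.]),Rt,nmin=7,vmax=42)
E
```

```text
[0.0005, -0.0136, 0.0351, 4.4, -1.2, -3.8]
[0.0021, -0.0107, 0.036, 4.4, -1.3, -3.8]
[0.0035, -0.0078, 0.0366, 4.4, -1.2, -3.8]
[0.0048, -0.0047, 0.037, 4.4, -1.3, -3.8]
[0.0057, -0.0015, 0.0372, 4.4, -1.2, -3.8]
[0.0065, 0.0018, 0.037, 4.4, -1.3, -3.8]
[0.0072, 0.005, 0.0366, 4.4, -1.2, -3.8]
[0.0074, 0.0083, 0.0359, 4.5, -1.2, -3.7]
```

Emit:
{"api": "drive_tool", "payload": {"plan": [0.0005, -0.0136, 0.0351, 4.4, -1.2, -3.8, 100, 0.0021, -0.0107, 0.036, 4.4, -1.3, -3.8, 100, 0.0035, -0.0078, 0.0366, 4.4, -1.2, -3.8, 100, 0.0048, -0.0047, 0.037, 4.4, -1.3, -3.8, 100, 0.0057, -0.0015, 0.0372, 4.4, -1.2, -3.8, 100]}}

```text
time_s: 20.48
ee_pos: [489.6, -227.4, 197.5]
eef_rot: [1.504, 0.925, -1.235]
force: [0.4, 0.3, -0.0]
width: 85.5
```

Emit:
{"api": "drive_tool", "payload": {"plan": [0.0065, 0.0018, 0.037, 4.4, -1.3, -3.8, 100, 0.0072, 0.005, 0.0366, 4.4, -1.2, -3.8, 100, 0.0074, 0.0083, 0.0359, 4.5, -1.2, -3.7, 100, 0, 0, 0, 0, 0, 0, 100, 0, 0, 0, 0, 0, 0, 100]}}

```text
time_s: 21.1
ee_pos: [470.1, -334.7, 175.2]
eef_rot: [1.569, 0.929, -1.565]
force: [-0.1, 0.2, 0.7]
width: 85.4
```

```bash
python3 - <<'E'
from h import *
st=robot.state();print(st["ee_pos"],st["time_s"],st["q"].round(2),st["eef_rot"].tolist())
im=robot.get_image("wrist");c=cam("wrist",st)
cv2.imwrite("pics/w16raw.png",im)
cv2.imwrite("pics/w16.png",cv2.resize(im,(800,600)))
for k in ["cover","cover_round_hole","cover_slot"]:
    r=robot.mark_of("wrist",k); print(k,[(round(d["p"],2),np.round(d["position"][::-1],1).tolist(),onz(c,d["position"][::-1],20).round(1)) for d in r[:3]])
E
```

```text
[ 470.07220974 -334.65032158  175.17177395] 21.1 [-0.68  0.42  1.52  0.    1.19 -0.18] [1.5692076197018856, 0.9292717122825063, -1.5651564165636183]
cover [(0.87, [46.1, 214.2], array([ 267.3, -241.2,   20. ])), (0.61, [277.1, 199.4], array([ 471.2, -335.5,   20. ])), (0.56, [178.9, 318.1], array([ 314.8, -401.1,   20. ]))]
cover_round_hole [(0.91, [0.0, 203.5], array([ 235.6, -211.7,   20. ])), (0.86, [279.6, 151.2], array([ 494.9, -296.6,   20. ])), (0.73, [211.3, 296.5], array([ 359.6, -395.3,   20. ]))]
cover_slot [(0.86, [91.7, 229.7], array([ 296. , -275.1,   20. ])), (0.74, [281.0, 245.9], array([ 451.7, -379.7,   20. ]))]
```

View pics/w16.png

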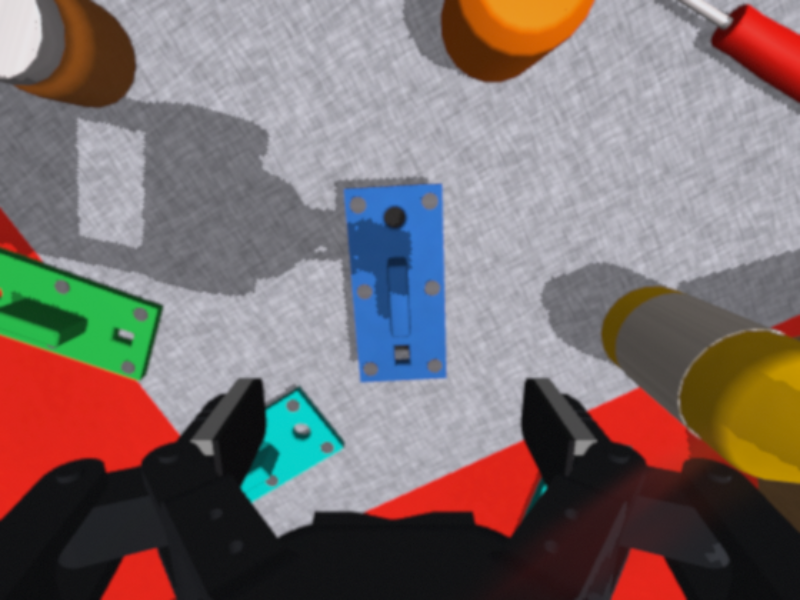

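```bash
python3 - <<'E'
from h import *
im=cv2.imread("pics/w16raw.png")[120:275,230:325]
cv2.imwrite("pics/w16c.png",cv2.rotate(cv2.resize(im,None,fx=5,fy=5,interpolation=cv2.INTER_CUBIC),cv2.ROTATE_90_COUNTERCLOCKWISE))
E
```

```text
(no output)
```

View pics/w16c.png

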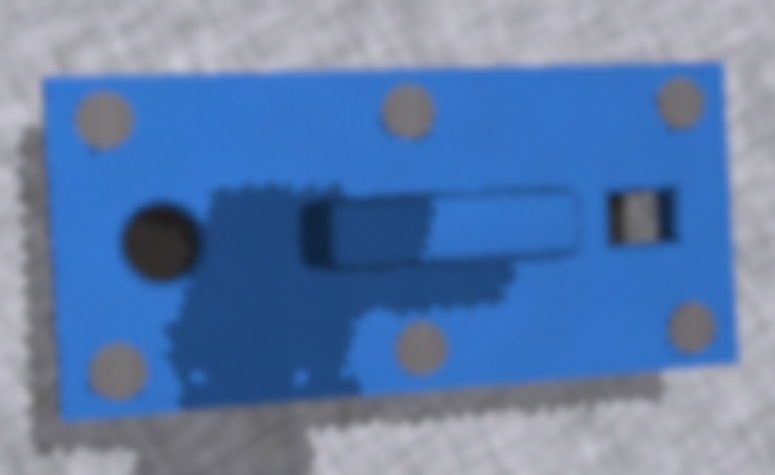

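```bash
python3 - <<'E'
from h import *
st=dict(ee_pos=np.array([470.07220974,-334.65032158,175.17177395]),eef_rot=np.array([1.5692076197018856,0.9292717122825063,-1.5651564165636183]))
c=cam("wrist",st)
ob=[([30,65],(44,78)),([-30,65],(61,420)),([30,-65],(722,63)),([-30,-65],(737,361)),([0,46],(161,242)),([0,-46],(643,217))]
def f(p):
    Rz=R.from_euler('z',p[2]).as_matrix()
    return np.concatenate([proj(c,np.array([p[0],p[1],30.+(p[3] if len(p)>3 else 0)])+Rz@[*P,0])[0]-[324.7-u[1]/5,119.8+u[0]/5] for P,u in ob])
for x0 in ([470,-335,-.5],[470,-335,-.5,0]):
    r=least_squares(f,x0);print(r.x,r.fun.reshape(-1,2).round(1).tolist())
x=least_squares(f,[470,-335,-.5]).x;y=x[2];Rt=toolR([0,0,-1],[np.cos(y),np.sin(y),0])
s=rows(np.array([x[0],x[1],90.]),Rt,nmin=3);print(s[0]);rows(np.array([x[0],x[1],46.]),Rt,s,nmin=2)
E
```

```text
[ 4.72340504e+02 -3.36592324e+02 -4.43795228e-01] [[0.5, -0.5], [-0.3, 0.0], [0.5, 0.3], [-0.6, 0.3], [-0.2, 0.3], [-0.0, -0.1]]
[ 4.72232907e+02 -3.36819840e+02 -4.43794696e-01 -1.17679787e+00] [[0.4, -0.3], [-0.1, 0.3], [0.4, -0.1], [-0.5, 0.0], [-0.1, 0.4], [-0.0, -0.4]]
[0.0288, 0.0009, 0.0003, -1.1, -0.0, -0.1]
[0.0288, 0.0009, 0.0003, -1.0, -0.0, -0.0]
[0.0288, 0.0009, 0.0003, -1.1, -0.1, -0.1]
[ 472.3905496  -336.56619774   90.03072342]
[0.022, -0.0, 0.0, -0.0, 0.0, 0.0]
[0.022, -0.0, 0.0, -0.0, 0.0, 0.0]
```

Emit:
{"api": "drive_tool", "payload": {"plan": [0.0288, 0.0009, 0.0003, -1.1, 0, -0.1, 60, 0.0288, 0.0009, 0.0003, -1.0, 0, 0, 60, 0.0288, 0.0009, 0.0003, -1.1, 0, -0.1, 60, 0, 0, 0, 0, 0, 0, 60, 0, 0, 0, 0, 0, 0, 60]}}

```text
time_s: 21.92
ee_pos: [472.6, -337.3, 91.2]
eef_rot: [1.53, 0.964, -1.528]
force: [-0.2, 1.6, 0.9]
width: 51.0
```

```bash
python3 - <<'E'
from h import *
x=[472.3,-336.6];y=-.4438;Rt=toolR([0,0,-1],[np.cos(y),np.sin(y),0])
st=robot.state();print(st["ee_pos"],st["width"])
rows(np.array([x[0],x[1],48.]),Rt,nmin=3)
cv2.imwrite("pics/w17.png",cv2.resize(robot.get_image("wrist"),(800,600)))
E
```

```text
[ 472.63917388 -337.30818391   91.23124457] 50.98963488073124
[0.0144, -0.0002, -0.0002, -0.0, -0.0, -0.0]
[0.0144, -0.0002, -0.0001, -0.0, -0.0, -0.0]
[0.0144, -0.0002, -0.0002, -0.1, -0.0, -0.0]
```

View pics/w17.png

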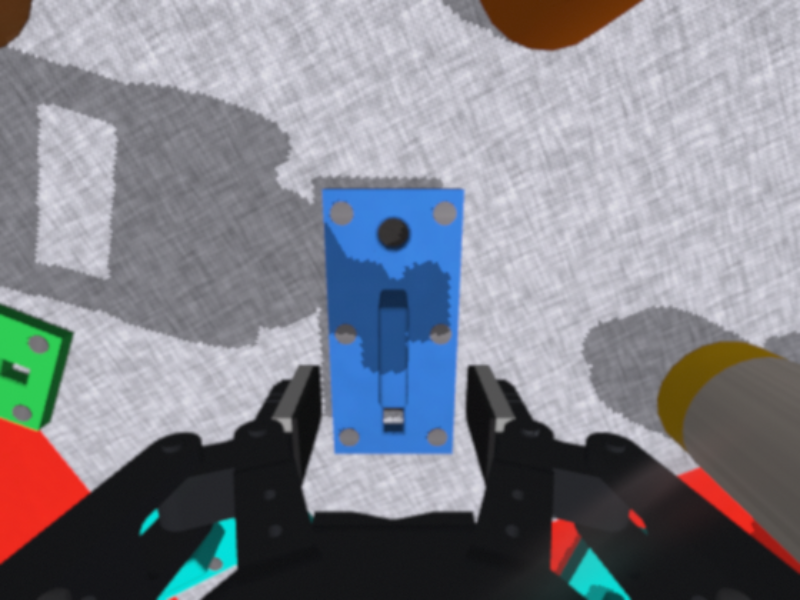

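Well centred on the rib. Descend and close.

Emit:
{"api": "drive_tool", "payload": {"plan": [0.0144, -0.0002, -0.0002, 0, 0, 0, 60, 0.0144, -0.0002, -0.0001, 0, 0, 0, 60, 0.014, -0.0002, -0.0002, -0.1, 0, 0, 60, 0, 0, 0, 0, 0, 0, 60, 0, 0, 0, 0, 0, 0, 0]}}

```text
time_s: 22.6
ee_pos: [471.9, -336.5, 47.2]
eef_rot: [1.528, 0.967, -1.528]
force: [-0.6, 0.3, 0.5]
width: 34.1
```

Emit:
{"api": "drive_tool", "payload": {"plan": [0, 0, 0, 0, 0, 0, 0, 0, 0, 0, 0, 0, 0, 0, 0, 0, 0, 0, 0, 0, 0, 0, 0, 0, 0, 0, 0, 0, -0.01, 0, 0, 0, 0, 0, 0]}}

```text
time_s: 23.22
ee_pos: [471.3, -336.1, 56.6]
eef_rot: [1.528, 0.969, -1.529]
force: [-0.6, -1.0, -2.7]
width: 10.9
```

Emit:
{"api": "drive_tool", "payload": {"plan": [-0.03, 0, 0, 0, 0, 0, 0, -0.05, 0, 0, 0, 0, 0, 0, -0.05, 0, 0, 0, 0, 0, 0, 0, 0, 0, 0, 0, 0, 0, 0, 0, 0, 0, 0, 0, 0]}}

```text
time_s: 23.85
ee_pos: [471.4, -336.3, 186.2]
eef_rot: [1.528, 0.969, -1.528]
force: [0.4, -0.5, -2.2]
width: 10.7
```

```bash
python3 - <<'E'
from h import *
st=robot.state();print(st["ee_pos"],st["width"],st["force"],st["time_s"])
w=robot.get_image("wrist");cv2.imwrite("pics/w18raw.png",w)
cv2.imwrite("pics/w18.png",cv2.resize(w[90:390,130:430],(600,600),interpolation=cv2.INTER_CUBIC))
cv2.imwrite("pics/s18.png",cv2.resize(robot.get_image("scene")[100:260,100:300],(750,600),interpolation=cv2.INTER_CUBIC))
E
```

```text
[ 471.43917212 -336.27708403  186.20567453] 10.680529669669896 [ 0.41624039 -0.47227013 -2.19748971] 23.85
```

View pics/w18.png

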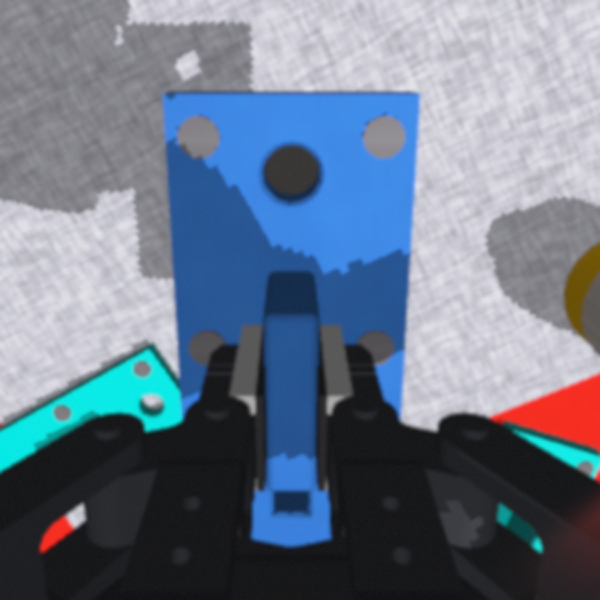

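View pics/s18.png

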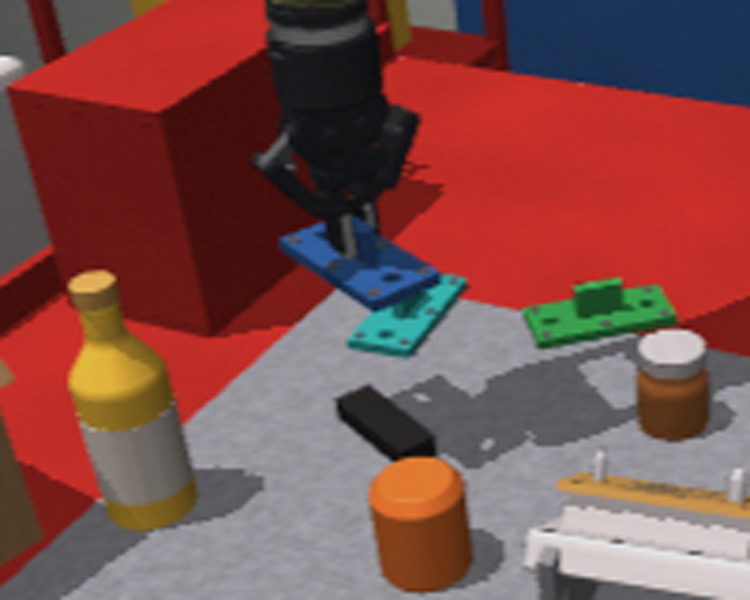

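```bash
python3 - <<'E'
from h import *
c=robot.get_calibration("wrist");K=c["mtx"];Ti=np.linalg.inv(c["hand_eye"])
M=np.array([[0,0,-1],[1,0,0],[0,-1,0.]])
st=dict(ee_pos=np.array([470.0722,-334.6503,175.17177]),eef_rot=np.array([1.5692076,0.9292717,-1.5651564]));c7=cam("wrist",st)
Rz=R.from_euler('z',-.4438).as_matrix()
sc=[Rz.T@(onz(c7,(324.7-y/5,119.8+x/5),30)-[472.3,-336.65,30])+[0,0,10] for x,y in [(105,121),(118,371)]]
print(np.round(sc,1))
P=np.array([[-30,65,10],[30,65,10],[0,46,10],sc[0],sc[1]]);UV=np.array([(165,93),(418,93),(292,171),(384,136),(198,136)])
uv=np.c_[129.8+UV[:,0]/2,89.8+UV[:,1]/2]
ed=[(-30,(178,370)),(30,(402,405)),(-30,(171,230)),(30,(410,250))]
def pr(p,X):
    Y=R.from_rotvec(p[3:]).apply(X)@M.T+p[:3]; q=(Y@Ti[:3,:3].T+Ti[:3,3])@K.T; return q[:,:2]/q[:,2:]
def f(p):
    r=(pr(p,P)-uv).ravel().tolist()
    for x,(u,v) in ed:
        u=129.8+u/2;v=89.8+v/2
        a,b=pr(p,np.array([[x,60,10],[x,-20,10.]]));d=(b-a)/np.linalg.norm(b-a); r.append(d[0]*(v-a[1])-d[1]*(u-a[0]))
    return np.array(r)
r=least_squares(f,[28,0,0,0,0,0]);print(r.x[:3],np.degrees(r.x[3:]),r.fun.round(1))
r=least_squares(lambda p:f([*p[:3],0,0,p[3]]),[28,0,0,0]);print(r.x[:3],np.degrees(r.x[3:]),r.fun.round(1))
E
```

```text
[[ 21.8  54.8  10. ]
 [-22.1  55.   10. ]]
[27.48656309 -0.81552703 -0.0355575 ] [-2.00524024  1.81943701 -0.01789435] [-0.4 -0.3  0.3 -0.3  0.   0.9 -0.9  0.   0.9 -0.3  0.   0.   0.   0.1]
[28.81410354 -0.6162693  -0.40112705] [0.04446249] [-0.8 -0.3  0.8 -0.3 -0.3  0.9 -0.7  0.1  0.5 -0.3  0.8 -0.5  0.2  0.1]
```

```bash
python3 - <<'E'
from h import *
N=Rn(NEST[2]);Rt=toolR(-N[:,2],N[:,0])
print(npt(NEST,[.35,-1.15,75+27.5]))
s=rows(npt(NEST,[.35,-1.15,75+27.5]),Rt,nmin=8,vmax=42)
E
```

```text
[544.83777834 -42.25216251 199.56670404]
[-0.0017, -0.0075, -0.0371, -4.0, 1.1, 3.9]
[-0.0013, -0.0047, -0.0376, -4.0, 1.1, 3.8]
[-0.0009, -0.0021, -0.0379, -4.1, 1.2, 3.9]
[-0.0001, 0.0008, -0.0379, -4.0, 1.1, 3.8]
[0.0007, 0.0033, -0.0378, -4.0, 1.1, 3.8]
[0.0017, 0.0059, -0.0374, -4.0, 1.1, 3.9]
[0.003, 0.0083, -0.0369, -4.0, 1.1, 3.8]
[0.0043, 0.0106, -0.0361, -4.1, 1.1, 3.9]
```

Emit:
{"api": "drive_tool", "payload": {"plan": [-0.0017, -0.0075, -0.0371, -4.0, 1.1, 3.9, 0, -0.0013, -0.0047, -0.0376, -4.0, 1.1, 3.8, 0, -0.0009, -0.0021, -0.0379, -4.1, 1.2, 3.9, 0, -0.0001, 0.0008, -0.0379, -4.0, 1.1, 3.8, 0, 0.0007, 0.0033, -0.0378, -4.0, 1.1, 3.8, 0]}}

```text
time_s: 24.58
ee_pos: [517.5, -151.5, 194.5]
eef_rot: [1.432, 0.924, -0.997]
force: [0.4, 0.2, -2.8]
width: 10.8
```

Emit:
{"api": "drive_tool", "payload": {"plan": [0.0017, 0.0059, -0.0374, -4.0, 1.1, 3.9, 0, 0.003, 0.0083, -0.0369, -4.0, 1.1, 3.8, 0, 0.0043, 0.0106, -0.0361, -4.1, 1.1, 3.9, 0, 0, 0, 0, 0, 0, 0, 0, 0, 0, 0, 0, 0, 0, 0]}}

```text
time_s: 25.2
ee_pos: [545.1, -42.9, 200.1]
eef_rot: [1.351, 0.878, -0.694]
force: [-0.1, -0.3, -2.8]
width: 11.0
```

Emit:
{"api": "drive_tool", "payload": {"plan": [0, 0, 0, 0, 0, 0, 0, 0, 0, 0, 0, 0, 0, 0, 0, 0, 0, 0, 0, 0, 0, 0, 0, 0, 0, 0, 0, 0, 0, 0, 0, 0, 0, 0, 0]}}

```text
time_s: 25.82
ee_pos: [545.4, -42.7, 200.8]
eef_rot: [1.351, 0.877, -0.693]
force: [0.0, 0.6, -1.8]
width: 10.6
```

```bash
python3 s.py; python3 - <<'E'
from h import *
N=Rn(NEST[2]);Rt=toolR(-N[:,2],N[:,0])
s=rows(npt(NEST,[.35,-1.15,36+27.5]),Rt,nmin=3)
st=robot.state();w=robot.get_image("wrist");cv2.imwrite("pics/w19raw.png",w)
cv2.imwrite("pics/w19.png",cv2.resize(w[70:370,130:430],(600,600),interpolation=cv2.INTER_CUBIC))
cv2.imwrite("pics/s19.png",cv2.resize(robot.get_image("scene")[140:280,210:360],(643,600),interpolation=cv2.INTER_CUBIC))
E
```

```text
25.825 w 10.6 Fnest [-0.9  0.5 -1.6] pnest [  1.4  -1.6 103.3] M [-0.04  0.51 -0.01] tooly ang 0.1 q [-0.22  0.12  1.94  0.33  0.59 -0.58]
[0.0133, -0.0004, -0.0002, 0.0, 0.0, -0.0]
[0.0132, -0.0003, -0.0002, 0.1, 0.1, -0.1]
[0.0133, -0.0004, -0.0001, -0.0, 0.0, -0.0]
```

View pics/w19.png

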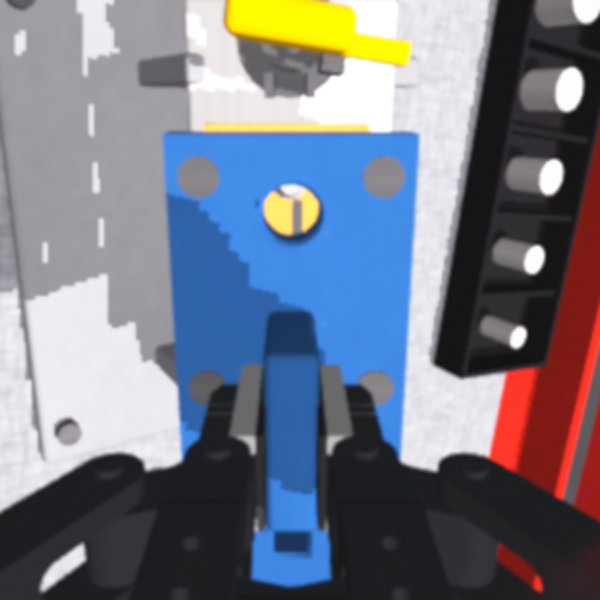

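View pics/s19.png

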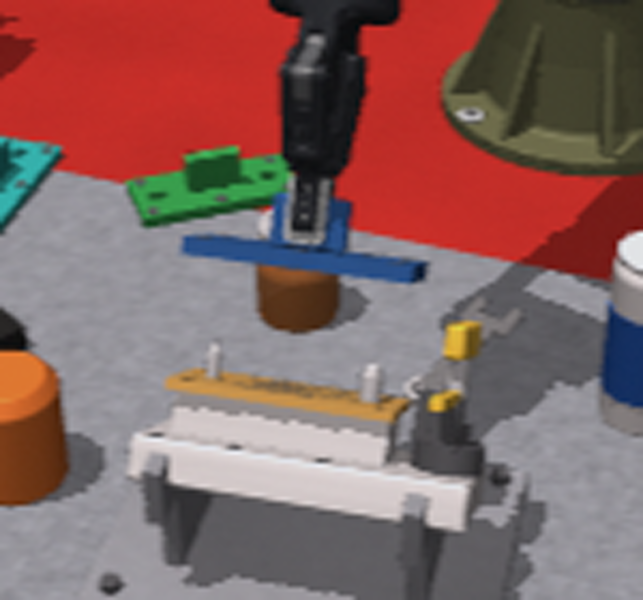

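Emit:
{"api": "drive_tool", "payload": {"plan": [0.0133, -0.0004, -0.0002, 0, 0, 0, 0, 0.0132, -0.0003, -0.0002, 0.1, 0.1, -0.1, 0, 0.0125, -0.0004, -0.0001, 0, 0, 0, 0, 0, 0, 0, 0, 0, 0, 0, 0, 0, 0, 0, 0, 0, 0]}}

```text
time_s: 26.55
ee_pos: [564.7, -39.6, 167.0]
eef_rot: [1.353, 0.879, -0.694]
force: [0.6, 0.3, -2.2]
width: 11.0
```

```bash
python3 s.py; python3 - <<'E'
from h import *
st=robot.state();w=robot.get_image("wrist");cv2.imwrite("pics/w20raw.png",w)
cv2.imwrite("pics/w20.png",cv2.resize(w[110:250,200:350],(643,600),interpolation=cv2.INTER_CUBIC))
E
python3 s.py
```

```text
26.55 w 11.0 Fnest [-0.6  0.3 -2.2] pnest [ 0.4 -1.1 64.3] M [-0.12  0.42 -0.01] tooly ang -0.0 q [-0.21  0.21  1.92  0.36  0.51 -0.61]
26.6 w 10.7 Fnest [-1.6 -0.3 -1.8] pnest [ 0.5 -1.2 64.5] M [-0.08  0.45 -0.  ] tooly ang -0.0 q [-0.21  0.21  1.92  0.36  0.51 -0.61]
```

View pics/w20.png

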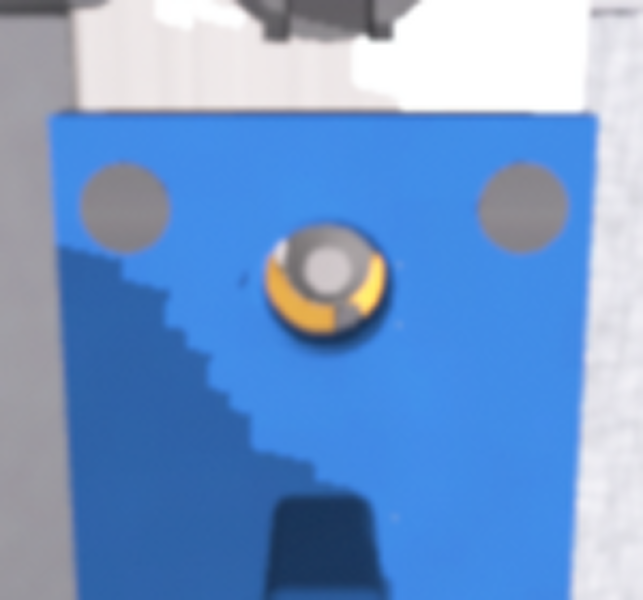

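```bash
python3 - <<'E'
from h import *
print(toolpt([276.1,176.5],17.5),toolpt([275.85,172.5],37.4))
E
```

```text
[ 17.5         -0.59717032 -47.09180542] [ 37.4         -0.67292807 -45.73361428]
```

Emit:
{"api": "drive_tool", "payload": {"plan": [0.004, 0, 0.001, 0, 0, 0, 0, 0.005, 0, 0, 0, 0, 0, 0, 0.004, 0, 0, 0, 0, 0, 0, 0.003, 0, 0, 0, 0, 0, 0, 0, 0, 0, 0, 0, 0, 0]}}

```text
time_s: 27.22
ee_pos: [573.0, -39.5, 153.0]
eef_rot: [1.353, 0.88, -0.694]
force: [0.9, -0.1, -2.3]
width: 11.4
```

```bash
python3 s.py; python3 - <<'E'
from h import *
w=robot.get_image("wrist")
cv2.imwrite("pics/w21.png",cv2.resize(w[110:250,200:350],(643,600),interpolation=cv2.INTER_CUBIC))
cv2.imwrite("pics/s21.png",cv2.resize(robot.get_image("scene")[160:280,220:350],(650,600),interpolation=cv2.INTER_CUBIC))
E
```

```text
27.225 w 11.4 Fnest [-0.5 -0.2 -2.4] pnest [ 0.2 -2.1 48. ] M [-0.06  0.46 -0.05] tooly ang -0.0 q [-0.2   0.25  1.91  0.37  0.49 -0.62]
```

View pics/w21.png

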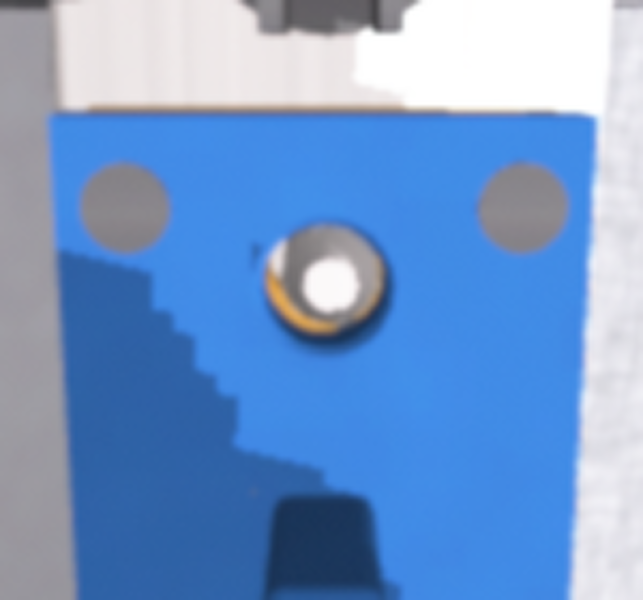

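View pics/s21.png

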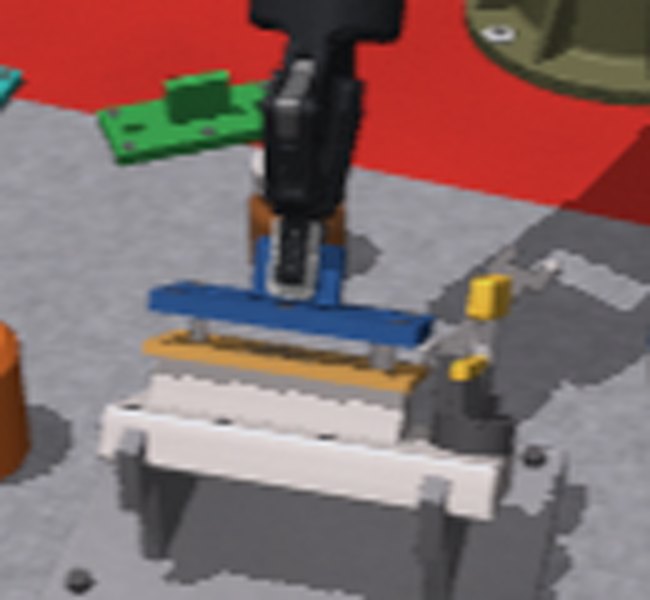

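Emit:
{"api": "drive_tool", "payload": {"plan": [0.004, 0.0002, 0, 0, 0, 0, 0, 0.004, 0, 0, 0, 0, 0, 0, 0.003, 0, 0, 0, 0, 0, 0, 0, 0, 0, 0, 0, 0, 0, 0, 0, 0, 0, 0, 0, 0]}}

```text
time_s: 27.95
ee_pos: [578.9, -38.7, 144.1]
eef_rot: [1.353, 0.879, -0.694]
force: [0.9, -0.1, -2.0]
width: 11.0
```

```bash
python3 s.py
```

```text
27.95 w 11.0 Fnest [-0.3 -0.2 -2.1] pnest [ 0.5 -2.1 37.3] M [-0.09  0.49  0.01] tooly ang -0.0 q [-0.2   0.28  1.9   0.38  0.47 -0.63]
```

Emit:
{"api": "drive_tool", "payload": {"plan": [0.002, 0, 0, 0, 0, 0, 0, 0.002, 0, 0, 0, 0, 0, 0, 0.0015, 0, 0, 0, 0, 0, 0, 0, 0, 0, 0, 0, 0, 0, 0, 0, 0, 0, 0, 0, 0]}}

```text
time_s: 28.58
ee_pos: [581.2, -38.5, 140.6]
eef_rot: [1.353, 0.879, -0.693]
force: [-30.1, -3.0, 25.3]
width: 11.0
```

```bash
python3 s.py
```

```text
28.575 w 11.0 Fnest [-12.5   0.9  37.3] pnest [ 0.6 -2.2 33.2] M [-0.18  2.53  0.1 ] tooly ang 0.0 q [-0.2   0.29  1.89  0.39  0.46 -0.63]
```

Emit:
{"api": "drive_tool", "payload": {"plan": [-0.001, 0, 0, 0, 0, 0, 0, 0, 0, 0, 0, 0, 0, 20, 0, 0, 0, 0, 0, 0, 40, 0, 0, 0, 0, 0, 0, 50, 0, 0, 0, 0, 0, 0, 55]}}

```text
time_s: 29.2
ee_pos: [581.3, -38.4, 140.2]
eef_rot: [1.353, 0.879, -0.694]
force: [0.1, -0.2, 0.1]
width: 47.1
```

Emit:
{"api": "drive_tool", "payload": {"plan": [-0.02, 0, 0, 0, 0, 0, 60, -0.04, 0, 0, 0, 0, 0, 60, -0.05, 0, 0, 0, 0, 0, 100, -0.03, 0, 0, 0, 0, 0, 100, 0, 0, 0, 0, 0, 0, 100]}}

```text
time_s: 29.82
ee_pos: [508.8, -48.3, 261.7]
eef_rot: [1.353, 0.875, -0.692]
force: [-0.4, -0.9, -0.9]
width: 85.3
```

```bash
python3 s.py; python3 - <<'E'
from h import *
st=robot.state();w=robot.get_image("wrist");c=cam("wrist",st)
cv2.imwrite("pics/w22.png",cv2.resize(w[70:350,130:430],(643,600),interpolation=cv2.INTER_CUBIC))
cv2.imwrite("pics/s22.png",cv2.resize(robot.get_image("scene")[180:280,220:350],(780,600),interpolation=cv2.INTER_CUBIC))
cv2.imwrite("pics/w22raw.png",w)
E
```

```text
29.825 w 85.3 Fnest [-0.9 -0.9 -0.6] pnest [  1.7  -2.4 174.6] M [0.01 0.29 0.02] tooly ang 0.0 q [-0.26 -0.04  1.95  0.3   0.73 -0.56]
```

View pics/w22.png

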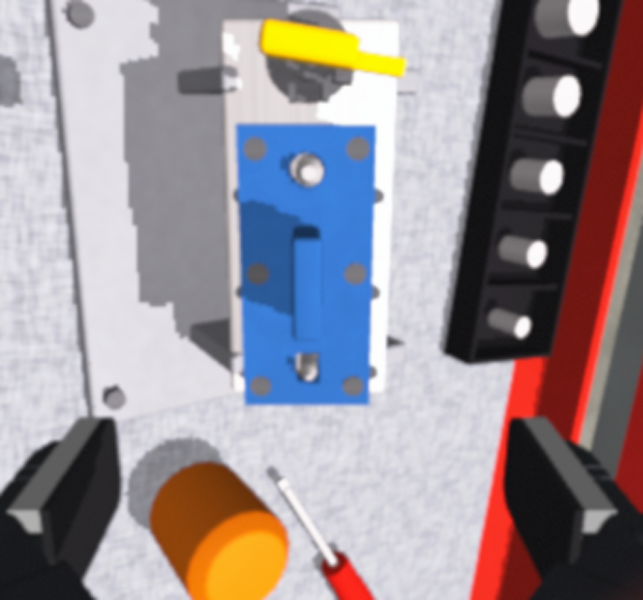

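View pics/s22.png

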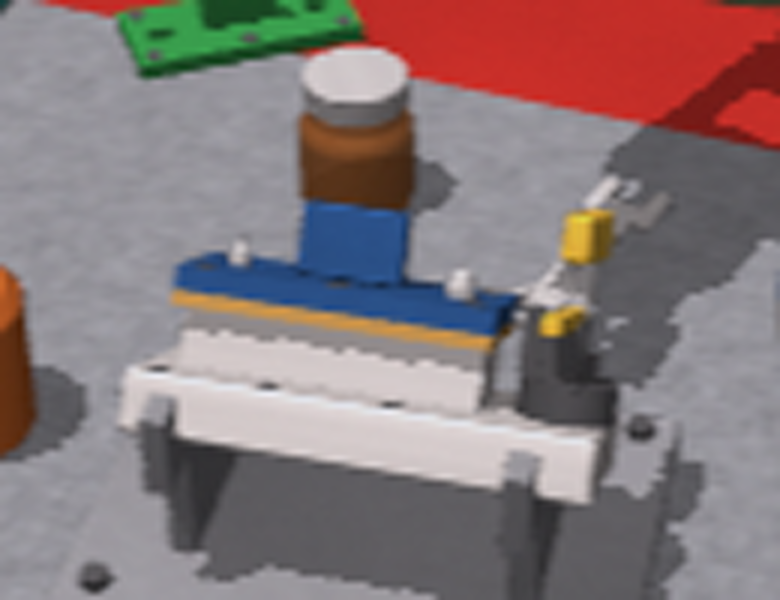

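```bash
python3 - <<'E'
from h import *
st=robot.state();c=cam("wrist",st);print(st["ee_pos"])
pts=[([-30,65,0],(236,125)),([30,65,0],(376,125)),([-30,-65,0],(246,404)),([30,-65,0],(369,404))]
N=Rn(NEST[2])
def f(p):
    Q=N@R.from_rotvec([p[4],p[5],p[3]]).as_matrix()
    return np.concatenate([proj(c,npt(NEST,p[:3])+Q@np.array(P,float))[0]-[129.8+u/2.143,69.8+v/2.143] for P,(u,v) in pts])
r=least_squares(lambda p:f([*p,0,0]),[0,0,16,0]);print(r.x,r.fun.round(1))
r=least_squares(lambda p:f([*p]),[0,0,16,0,0,0]);print(r.x,r.fun.round(1))
for cm in ("top","scene"):
    im=robot.get_image(cm);cv2.imwrite(f"pics/{cm}23.png",im)
E
```

```text
[508.7561428  -48.00877146 259.04297943]
[-2.83524304e+00 -1.16353064e+00  1.20422234e+01  3.68650547e-03] [-0.1  0.2  0.2  0.  -0.3 -0.   0.2 -0.2]
[-2.86062088e+00 -1.16074245e+00  1.13334141e+01  4.06181169e-03
 -1.29357781e-02 -7.25557038e-03] [ 0.   0.1  0.  -0.  -0.3 -0.1  0.2 -0. ]
```

View pics/top23.png

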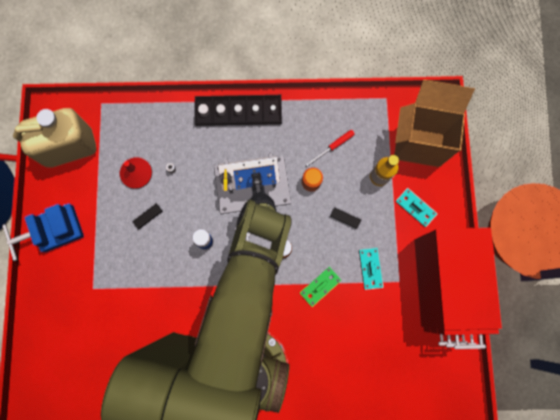

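View pics/scene23.png

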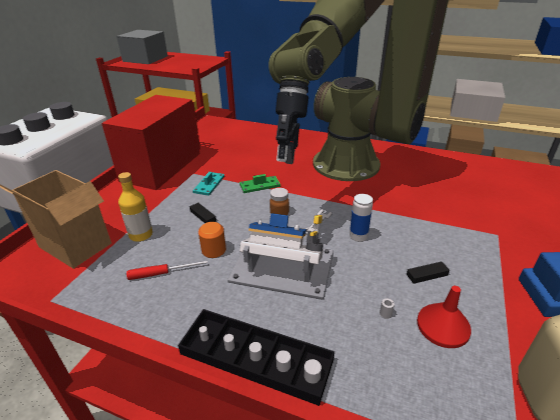

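```bash
python3 - <<'E'
from h import *
st=robot.state();print(st["ee_pos"],st["time_s"]);w=robot.get_image("wrist");np.savez("st24.npz",p=st["ee_pos"],r=st["eef_rot"])
cv2.imwrite("pics/w24.png",cv2.resize(w[90:290,210:330],(480,800),interpolation=cv2.INTER_CUBIC)[:, :]); 
cv2.imwrite("pics/w24.png",cv2.rotate(cv2.resize(w[90:290,210:330],(480,800),interpolation=cv2.INTER_CUBIC),cv2.ROTATE_90_COUNTERCLOCKWISE))
E
```

```text
[508.72721828 -47.87621491 258.25403934] 30.025
```

View pics/w24.png

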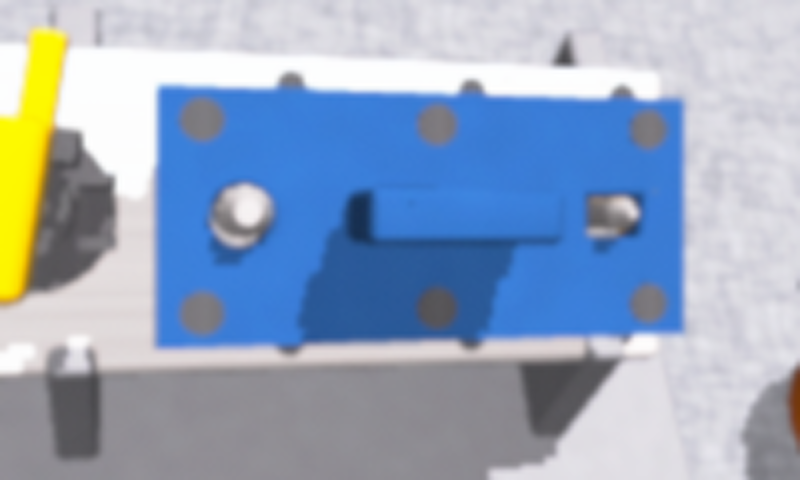

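```bash
python3 - <<'E'
from h import *
d=np.load("st24.npz");c=cam("wrist",dict(ee_pos=d["p"],eef_rot=d["r"]))
pts=[([30,65,0],(158,86)),([-30,65,0],(155,348)),([30,-65,0],(684,99)),([-30,-65,0],(684,332))]
N=Rn(NEST[2])
def f(p):
    Q=N@R.from_rotvec([p[4],p[5],p[3]]).as_matrix()
    return np.concatenate([proj(c,npt(NEST,p[:3])+Q@np.array(P,float))[0]-[329.7-v/4,89.8+u/4] for P,(u,v) in pts])
r=least_squares(lambda p:f([*p,0,0]),[0,0,16,0]);print(r.x,r.fun.round(1))
r=least_squares(f,[0,0,16,0,0,0]);print(r.x,r.fun.round(1))
E
```

```text
[-9.15738269e-01 -1.56489269e+00  1.55828072e+01  2.45434644e-03] [ 0.6 -0.3 -0.4  0.6  0.1 -0.2 -0.3 -0.2]
[-9.16170994e-01 -1.53262062e+00  1.34927485e+01  2.48869225e-03
 -3.99457957e-02 -2.65806640e-04] [ 0.1 -0.4  0.1  0.5  0.1 -0.1 -0.3 -0. ]
```

```bash
python3 - <<'E'
from h import *
print(robot.state()["force"],robot.finish_job())
E
```

```text
the job is handed in; nothing more can be done
[ 0.23861161 -0.49450867  0.19719994] None
```

The job is handed in at about 30 s of the allowed 72 s, with everything done in the order asked. No verdict came back.

- **Claw:** I pulled it out about 17 mm, turned it about 81° and let it down. It sits in the rest notch. The camera fix of the handle matched a lift of 7 mm, and later pictures show it still parked up the slope.
- **Separator:** It slid freely over both dowels, and I pressed it home with about 25 N. Its top then measured about 5.0 mm above the seat, where 6 mm is nominal.
- **Cover:** The blue one went over the same dowels, round hole on the big dowel, and was pressed with about 37 N. The last settled picture shows both dowels through it and puts its top at 15.6 mm above the seat, where 16 mm is nominal.

**Checks that disagreed:**
- An earlier fit put the cover top at about 12 mm. That fit used a picture taken before the arm had settled, together with the later arm pose, so I measured again.
- With tilt left free in the settled fit, the height came out at 13.5 mm with about 2° of tilt. Tilt is poorly determined from that view, and the scene picture shows the plates flush.
- While gripping the separator, the arm rose 3 mm with 6 N. I put this down to the pads swinging forward or the tips brushing the trolley, and it had no effect on the fit.

In the final pictures I saw none of the other things on the trolley knocked over or shoved, though the arm hides part of the top view. The gripper was open and clear at hand-in, with about 0.6 N on the wrist.

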